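Dock a nose-heavy parts tray across the gap

ROBOT

A 7-joint arm with a two-finger parallel gripper is mounted at the origin on the work surface; the furniture and walls round the work are solid. World frame = base frame: x ahead of the robot, y to its left, z up, the work surface at z = 0. Lengths are in m, angles in rad, forces in N, time in s.
With the tool pointing down it reaches from about 0.425 to 0.875 m from the base axis. Payload 4.7 kg.
Tool frame: the origin (TCP) lies between the finger pads; the fingertips stand 8 mm ahead of it and the grasp point (between the pads) lies 11 mm behind it; z points along the fingers, y is the direction in which the jaws open and shut (so a half turn about z gives the same grasp; the last joint's range is limited). The gripper opens to 85 mm and grips with 20 to 120 N. Pads are 22 mm wide; open, the fingers measure 114 mm over their backs; the gripper's body (76 mm by 85 mm) begins 54 mm behind the grasp point. The pads swing forward as they close: fully open they stand 13 mm farther back than shut.
Start: joints at [1.281, 0.321, -0.07, 1.45, 0.023, 1.371, -0.057], TCP at [0.194, -0.62, 0.239] pointing down, gripper open.
Joint ranges: [-2.86, 2.86], [-0.3, 2.09], [-1.38, 1.24], [0.06, 2.45], [-1.56, 4.7], [0.09, 2.05], [-2.69, 2.69]. Speed limits (rad/s): [2.57, 2.57, 3.14, 3.14, 3.14, 3.14, 3.14].

INTERFACE

Orientations are given as a rotation vector (axis times angle).
In Python, from rig import bot gives the robot as it stands.
- The arm moves only by the shell command python3 -m pendant 'ROWS' [FORCE]. ROWS is JSON, a list of rows, each an object of numbers: "x", "y", "z": the shift along the tool's x, y, z in mm; "wx", "wy", "wz": the turn, a rotation vector about the tool's x, y, z in degrees; "grip": the finger opening in mm, from 0 to 85.4. A call has 1 to 20 rows; each row is the pose to reach, as a shift and turn from the pose commanded when the call began, along the tool's axes at that moment; what a row does not reach only later rows make up. A row lasts 1/10 s, in which the tool goes at most 50 mm and 8.59 degrees, less where a joint would pass 70% of its speed; a pose out of reach is approached as far as the arm can. A call with a gripper value outside its range is refused whole. The fingers move at their own pace and stop on an object; FORCE is the grip in N (left out, the last holds). Time passes only in rows, so rows that repeat a pose let the fingers close. It gives the time, the measured TCP pose, the force and the opening at its end, in the units of the state.
- bot.state(): the state, without advancing time (a new reading comes with each control period).
- bot.snapshot(name): name is "scene" or "top" or "wrist"; returns the picture (480x640x3 uint8, red, green, blue); there is no depth.
- bot.camera_model(name): a dict with "mtx" (3x3 intrinsics, pixels), "world_from_camera" (4x4, takes a point from camera to world coordinates). Camera axes: x right, y down, z forward; pixel columns grow to the right and rows downward; lengths in m; the calibration is good to about 2 mm. A picture is of the moment at which its call begins: read the wrist's pose just before it. camera_model takes no time and is no camera call; for the wrist camera it gives the pose at the moment of the call.
- bot.finish_job(): hands the job in, once; it reports no verdict.
The state is a dict: "t": time; "joints": joint angles; "qd": joint speeds; "joint_torque": joint torques, N m; "position": TCP position; "orientation": TCP orientation; "force": force on the tool from outside, world axes, zero at the start; "torque": the same for the moment, N m; "grip_width": opening from 0.0 (shut) to 1.0 (fully open).
Only numpy, scipy, OpenCV 4.12 (cv2) and the standard library are available. Lean on these libraries where they do the work, as an engineer would, in place of code of your own. Each camera call takes 0.05 s, during which the arm holds its last target.

TASK

Swing the keeper on the feed stand fully aside, then slide the loaded grey tray across the gap onto the docking stand, keeping it level all the way: its nose is heavy, so hold its tail step down until the nose rests on the far side, then ease off so that the tail does not dip instead. Push it gently home until the pin on its nose has closed the steel fork latch fully round itself, and let go. Slide the tray without lifting it, never press or push on it hard, and leave the other things on the bench alone.

Things in the scene. Friction and masses are not known exactly. Their poses are not given: they have to be found in the camera images.
- feed: fixed feed stand; aluminium plate 160 mm wide, its top 80 mm above the origin, which lies on the bench under the lane's centre line. y is the lane, the way the tray travels (to the robot's left); x points across it, away from the robot. Plate from y = -150 to +123 mm; white side strips 14 mm high, 134 mm apart; a white strip 18 mm high, 110 mm wide closes the tail end (y = -150 to -143).
- keeper (a joint): steel two-armed lever on a vertical pivot at x = -90, y = +112 mm of the feed stand. 0 rad: its inner arm (62 mm) lies across the lane before the tray's nose, its outer arm points out to the near side. Grows anticlockwise seen from above to 1.7 rad (stop), lane clear. Stays where left; takes about 1.5 N at the post.
- keeper_post (a point): middle of the black upright post (17 mm thick, 40 mm tall, top 11 mm above this point) on the keeper's outer arm, 40 mm from the pivot. As the keeper opens, the post swings from the pivot's near side towards the tail of the feed stand.
- dock: fixed docking stand beyond the gap (104 to 114 mm wide), in line with the feed stand to 2 mm and 0.01 rad; same origin, axes, height and strips (flared at the entry). Plate from y = -155 (gap edge, with a white lead-in chamfer 4 mm deep) to +152 mm. The tray is home with its origin at y = -46 to -11 mm here, depending on where the latch was bolted: not measured, to be felt.
- fork (a joint): steel two-pronged fork of the latch, on a vertical pivot beside the lane at the far end of the docking stand. 0 to 0.1 rad: open, mouth towards the coming tray; 0.90 rad: closed fully round the tray's pin, a hard stop. The pin turns it over the tray's last 27 mm against a friction of 3 to 9 N (the tray's own sliding friction comes on top). Stays where it is left.
- tray: loose grey plastic tray, 0.7 to 1.1 kg loaded, 130 mm wide, walls 36 mm high. Origin on the centre line of the underside; y points from tail (edge at -113 mm) to nose (wall at +105 mm), x across, z up. Two boxes at the nose put the loaded centre of mass 65 to 85 mm behind the nose wall: once that passes the feed stand's edge, the tray tips into the gap unless its tail is held down (up to 7 N).
- pin (a point): top of the upright steel pin (8 mm thick, 24 mm tall) on the tongue at the tray's nose, 26 mm ahead of the nose wall, on the centre line; the fork closes round it.
- step (a point): centre of the top of the tray's tail step: flat, soft black ribbed mat, 114 mm across, 40 mm deep along the tray, 14 mm above the underside. The tray's rear wall rises 22 mm above it, its outer face 21 mm ahead of this point: shut fingertips set on the step can press it down and push forward on that wall at once.
- box_a: clear lidded box of small parts, 57x77x41 mm, in the tray's nose compartment; origin under its centre. Stays in the tray.
- box_b: the second such box, beside the first. Stays in the tray.
- glue: white glue bottle, 29 mm thick, 80 mm tall, standing on the near side; leave alone. Origin under its centre.
- driver: screwdriver with a red handle, 188 mm long, lying on the near side; leave alone. Origin under its centre.
- tape: roll of tape, 100 mm across, 25 mm high, lying on the near right; leave alone. Origin under its centre.
Mind the look-alikes: they are no part of the job. Leave any blue or turquoise look-alike of the box_b alone.

How it is judged:
By the outcome, as a careful person would: the job done as asked, in the order asked, and still so for the second after the job is handed in, with the robot touching nothing.
It also fails if it takes over 72 s, if anything falls off the work surface, if the arm or the gripper's body presses on something with over 40 N, if the wrist force passes 120 N, or if a joint passes its speed limit or range.

## Working session

There is one attempt and no reset: what is moved stays moved. The work goes in short steps, Python scripts to look and compute and a shell command to move; the robot and the scene stay as the last step left them, time stands still between calls to the robot, and variables do not carry over. Pictures are saved under pics/ and viewed, and the job is handed in when it is done.

```bash
ls; mkdir -p pics
python3 - <<'E'
from rig import bot
import cv2
s=bot.state();print({k:(v if not hasattr(v,'__len__') else [round(float(a),4) for a in v]) for k,v in s.items()})
for n in("scene","top","wrist"):
    cv2.imwrite(f"pics/{n}0.png",bot.snapshot(n)[:,:,::-1]); m=bot.camera_model(n);print(n,m)
E
```

```text
pics
{'t': 0.0, 'joints': [1.2811, 0.3218, -0.07, 1.4517, 0.0226, 1.3708, -0.0569], 'qd': [-0.0003, 0.0016, -0.0003, 0.0003, -0.0004, -0.0002, -0.0005], 'joint_torque': [-0.0004, -49.3591, -0.3824, -31.4339, 0.013, 0.0113, 0.0], 'position': [0.1942, -0.6198, 0.2382], 'orientation': [-3.1036, -0.4751, 0.0007], 'force': [-0.1414, 0.4313, -0.2168], 'torque': [0.0265, -0.0362, 0.0209], 'grip_width': 0.9999035536709645}
scene {'mtx': array([[460.39770731,   0.        , 317.41659305],
       [  0.        , 460.39770731, 243.37714571],
       [  0.        ,   0.        ,   1.        ]]), 'world_from_camera': array([[-0.67284194, -0.34990727,  0.65180413, -0.20404712],
       [-0.73977964,  0.3145123 , -0.5948177 ,  0.69990149],
       [ 0.00313062, -0.88240972, -0.47047134,  0.61244982],
       [ 0.        ,  0.        ,  0.        ,  1.        ]])}
top {'mtx': array([[567.24898315,   0.        , 322.3521684 ],
       [  0.        , 567.24898315, 240.17825551],
       [  0.        ,   0.        ,   1.        ]]), 'world_from_camera': array([[-0.00139496, -0.98304876,  0.18333902,  0.2688327 ],
       [-0.99980267, -0.00226202, -0.01973592,  0.05289052],
       [ 0.01981609, -0.18333037, -0.98285162,  1.3535588 ],
       [ 0.        ,  0.        ,  0.        ,  1.        ]])}
wrist {'mtx': array([[376.76377314,   0.        , 316.33351545],
       [  0.        , 376.76377314, 239.57790363],
       [  0.        ,   0.        ,   1.        ]]), 'world_from_camera': array([[ 0.30030901, -0.91449503, -0.27113345,  0.26291649],
       [-0.95383962, -0.28855087, -0.08323683, -0.59891566],
       [-0.00211612,  0.2836146 , -0.95893602,  0.3733819 ],
       [ 0.        ,  0.        ,  0.        ,  1.        ]])}
```

View pics/scene0.png

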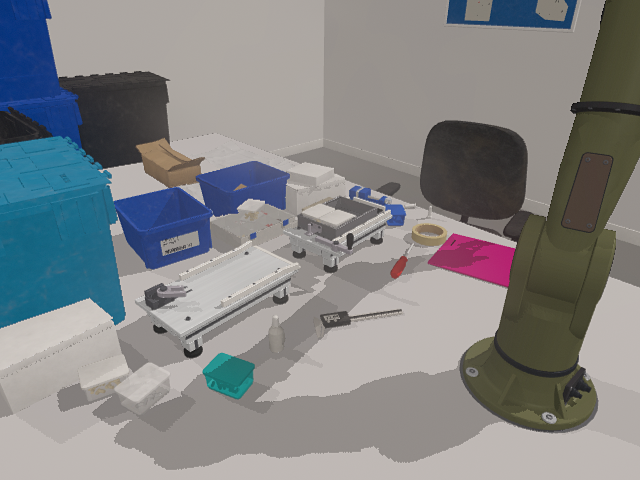

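View pics/top0.png

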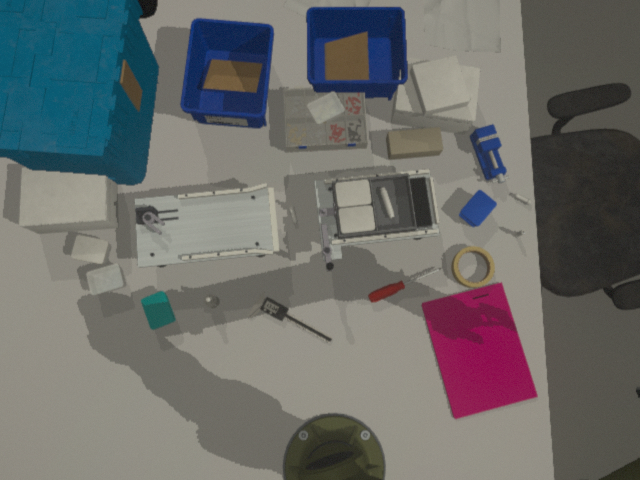

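View pics/wrist0.png

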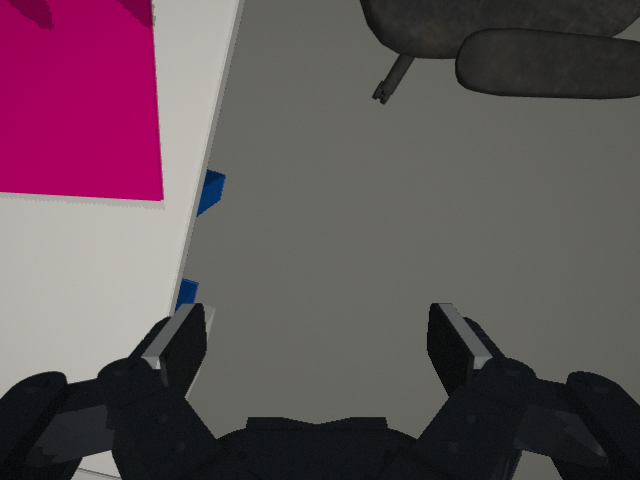

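Run:
```python
import cv2
im=cv2.imread("pics/top0.png")
cv2.imwrite("pics/topA.png",cv2.resize(im[155:285,300:450],(800,693),interpolation=cv2.INTER_CUBIC)[:600])
cv2.imwrite("pics/topB.png",cv2.resize(im[170:285,120:310],(800,484),interpolation=cv2.INTER_CUBIC))
im=cv2.imread("pics/scene0.png")
cv2.imwrite("pics/scA.png",cv2.resize(im[180:370,130:410],(800,543),interpolation=cv2.INTER_CUBIC))
```

```text
(no output)
```

View pics/topA.png

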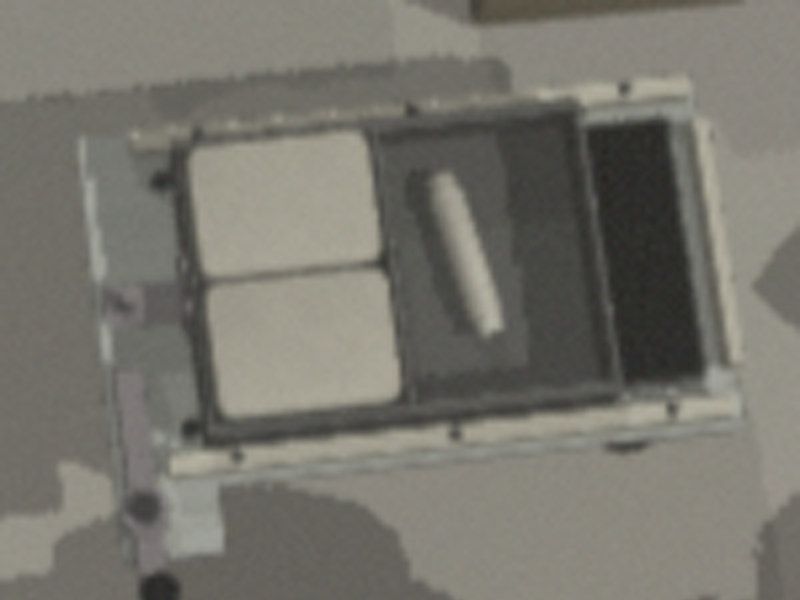

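View pics/topB.png

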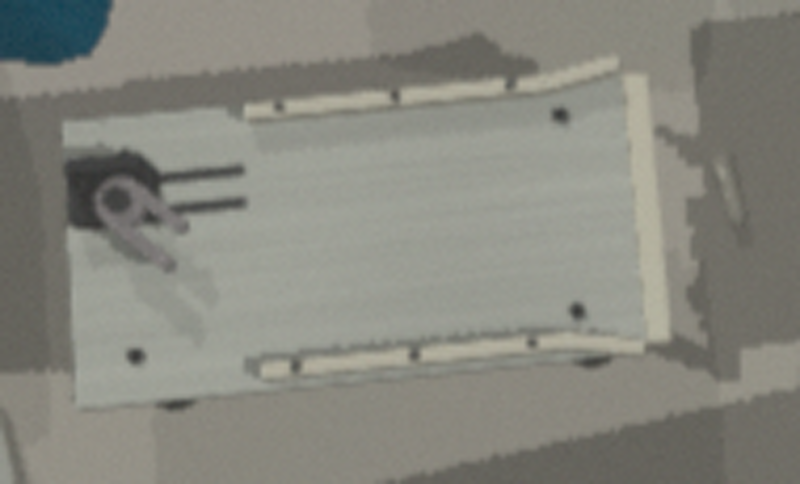

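View pics/scA.png

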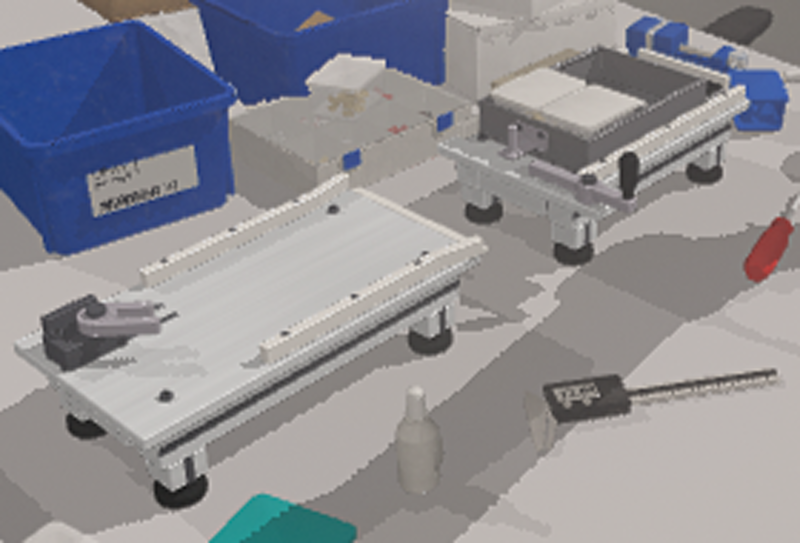

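```bash
cat > h.py <<'E'
from rig import bot
import numpy as np, cv2
def ray(n,px,m=None):
    m=m or bot.camera_model(n); T=m["world_from_camera"]
    d=T[:3,:3]@np.linalg.solve(m["mtx"],[px[0],px[1],1.]); return T[:3,3],d
def onz(n,px,z,m=None):
    o,d=ray(n,px,m); return o+d*(z-o[2])/d[2]
def tri(r1,r2):
    (o1,d1),(o2,d2)=r1,r2
    d1=d1/np.linalg.norm(d1);d2=d2/np.linalg.norm(d2)
    A=np.array([d1,-d2]).T; s=np.linalg.lstsq(A,o2-o1,rcond=None)[0]
    p,q=o1+s[0]*d1,o2+s[1]*d2; return (p+q)/2,np.linalg.norm(p-q)
def proj(n,P,m=None):
    m=m or bot.camera_model(n);T=np.linalg.inv(m["world_from_camera"]);c=T[:3,:3]@np.asarray(P)+T[:3,3];u=m["mtx"]@c;return u[:2]/u[2]
E
python3 - <<'E'
from h import *
A=lambda x,y:(300+x/5.3333-.0,155+y/5.3333)
B=lambda x,y:(120+x/4.2105,170+y/4.2105)
S=lambda x,y:(130+x/2.857,180+y/2.857)
np.set_printoptions(precision=4,suppress=True)
for nm,p,z in [("feedcornerfar",A(83,140),.08),("edge near",A(128,560),.08),("tailstrip far",A(708,118),.098),("tail near",A(740,362),.098),
 ("mat ff",A(590,125),.094),("mat tf",A(668,122),.094),("mat tn",A(703,378),.094),("mat fn",A(625,383),.094),("stripfar nose",A(135,140),.094),("stripfar tail",A(690,85),.094),("stripnear nose",A(172,463),.094),("stripnear tail",A(742,405),.094),
 ("pivot",A(145,507),.1),("post",A(160,585),.13),
 ("dock gap far",B(648,72),.08),("dock gap near",B(669,340),.08),("dock end far",B(62,122),.08),("dock end near",B(78,407),.08),("forkpivot",B(117,200),.12)]:
    print(nm,onz("top",p,z))
for nm,a,b in [("post top",A(160,580),S(628,153)),("pin top",A(118,298),S(514,127)),("pivot",A(145,507),S(588,180)),("forkpiv",B(117,200),S(98,312))]:
    print(nm,tri(ray("top",a),ray("scene",b)))
E
```

```text
feedcornerfar [0.646  0.0429 0.08  ]
edge near [0.4606 0.0236 0.08  ]
tailstrip far [ 0.6517 -0.2275  0.098 ]
tail near [ 0.5437 -0.2372  0.098 ]
mat ff [ 0.6496 -0.1769  0.094 ]
mat tf [ 0.6511 -0.2109  0.094 ]
mat tn [ 0.5375 -0.2219  0.094 ]
mat fn [ 0.5352 -0.1884  0.094 ]
stripfar nose [0.6419 0.0206 0.094 ]
stripfar tail [ 0.6678 -0.2211  0.094 ]
stripnear nose [0.5001 0.0052 0.094 ]
stripnear tail [ 0.5258 -0.2382  0.094 ]
pivot [0.4802 0.0169 0.1   ]
post [0.4428 0.0117 0.13  ]
dock gap far [0.6315 0.1396 0.08  ]
dock gap near [0.4817 0.1262 0.08  ]
dock end far [0.6018 0.4588 0.08  ]
dock end near [0.4448 0.4411 0.08  ]
forkpivot [0.5492 0.4148 0.12  ]
post top (array([0.4429, 0.011 , 0.1361]), np.float64(0.0028662195841785325))
pin top (array([0.5637, 0.0272, 0.1213]), np.float64(0.004039446702246012))
pivot (array([0.4802, 0.0167, 0.0987]), np.float64(0.0005398398621813818))
forkpiv (array([0.5503, 0.4163, 0.1114]), np.float64(0.0025179757741459648))
```

```bash
cat >> h.py <<'E'
from scipy.spatial.transform import Rotation as R
YAW=.1055; FO=np.array([.5812,-.0856,0])
X=np.array([np.cos(YAW),np.sin(YAW),0]);Y=np.array([-np.sin(YAW),np.cos(YAW),0])
def f2w(x,y,z): return FO+x*X+y*Y+np.array([0,0,z])
def w2f(p): d=np.asarray(p)-FO; return np.array([d@X,d@Y,p[2]])
def shift(p,q=None):
    s=bot.state(); M=R.from_rotvec(s["orientation"]); 
    G=R.from_matrix(np.array([X,-Y,[0,0,-1]]).T)
    print("xyz mm",np.round(M.inv().apply(np.asarray(p)-s["position"])*1e3,1),"w deg",np.round(np.degrees((M.inv()*G).as_rotvec()),2))
def st():
    s=bot.state(); print("t %.2f"%s["t"],"feedframe mm",np.round(w2f(s["position"])*1e3,1),"F lane",np.round([np.dot(s["force"],X),np.dot(s["force"],Y),s["force"][2]],2),"grip",round(s["grip_width"],3))
E
python3 - <<'E'
from h import *
st();shift([.46,-.40,.24]);shift(f2w(-.126,.146,.24))
E
```

```text
t 0.15 feedframe mm [-441.  -490.6  238.5] F lane [ 0.26 -0.45 -0.44] grip 0.998
xyz mm [ 319.3 -130.3   -1.4] w deg [-8.000e-02  1.000e-02  1.136e+01]
xyz mm [ 434.3 -562.    -0.8] w deg [-8.000e-02  1.000e-02  1.136e+01]
```

Candidates:
- Black post: keeper post at top (330,265), next to the steel lever. Others that could be mistaken for it are the pivot bolt (327,250), the caliper (270,308) and the dock's fork block (142,217).
- Tray: the grey one at (385,205).
- Boxes: look-alikes are blue (478,208), turquoise (157,310) and clear ones (105,280) and (88,248). None of these are part of the job.

I choose the post on the lever arm on the near side. The close crop shows it at (160,585), and the triangulated top is at z = 0.136, as expected.

```bash
python3 -m pendant '[{"x":320,"y":-130,"wz":11.4,"grip":0},{"x":320,"y":-130,"wz":11.4,"grip":0},{"x":320,"y":-130,"wz":11.4,"grip":0},{"x":320,"y":-130,"wz":11.4,"grip":0},{"x":320,"y":-130,"wz":11.4,"grip":0},{"x":320,"y":-130,"wz":11.4,"grip":0},{"x":370,"y":-330,"wz":11.4,"grip":0},{"x":370,"y":-330,"wz":11.4,"grip":0},{"x":370,"y":-330,"wz":11.4,"grip":0},{"x":370,"y":-330,"wz":11.4,"grip":0},{"x":434,"y":-562,"wz":11.4,"grip":0},{"x":434,"y":-562,"wz":11.4,"grip":0},{"x":434,"y":-562,"wz":11.4,"grip":0},{"x":434,"y":-562,"wz":11.4,"grip":0},{"x":434,"y":-562,"wz":11.4,"grip":0},{"x":434,"y":-562,"wz":11.4,"grip":0},{"x":434,"y":-562,"wz":11.4,"grip":0}]' 20
python3 - <<'E'
from h import *
st(); m=bot.camera_model("wrist"); np.save("w1.npy",m,allow_pickle=True)
cv2.imwrite("pics/w1.png",bot.snapshot("wrist")[:,:,::-1])
shift(f2w(-.126,.146,.116))
print(proj("wrist",[.443,.011,.136],m),proj("wrist",[.4802,.0168,.1],m))
E
```

```text
t 0.15 feedframe mm [-441.  -490.6  238.5] F lane [ 0.26 -0.45 -0.44] grip 0.998
xyz mm [ 434.3 -562.   123.3] w deg [-7.000e-02  1.000e-02  1.136e+01]
[-1234.91552568  -960.98830664] [-976.28434048 -885.57475376]invalid input at $[0]: expected keys x, y, z, wx, wy, wz, grip
```

View pics/w1.png

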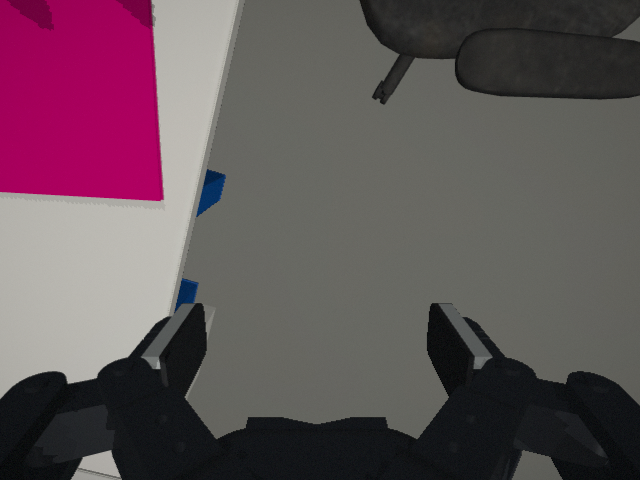

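All seven keys are needed in each row.

```bash
python3 -m pendant '[{"x":320,"y":-130,"z":0,"wx":0,"wy":0,"wz":11.4,"grip":0},{"x":320,"y":-130,"z":0,"wx":0,"wy":0,"wz":11.4,"grip":0},{"x":320,"y":-130,"z":0,"wx":0,"wy":0,"wz":11.4,"grip":0},{"x":320,"y":-130,"z":0,"wx":0,"wy":0,"wz":11.4,"grip":0},{"x":320,"y":-130,"z":0,"wx":0,"wy":0,"wz":11.4,"grip":0},{"x":320,"y":-130,"z":0,"wx":0,"wy":0,"wz":11.4,"grip":0},{"x":370,"y":-330,"z":0,"wx":0,"wy":0,"wz":11.4,"grip":0},{"x":370,"y":-330,"z":0,"wx":0,"wy":0,"wz":11.4,"grip":0},{"x":370,"y":-330,"z":0,"wx":0,"wy":0,"wz":11.4,"grip":0},{"x":370,"y":-330,"z":0,"wx":0,"wy":0,"wz":11.4,"grip":0},{"x":434,"y":-562,"z":0,"wx":0,"wy":0,"wz":11.4,"grip":0},{"x":434,"y":-562,"z":0,"wx":0,"wy":0,"wz":11.4,"grip":0},{"x":434,"y":-562,"z":0,"wx":0,"wy":0,"wz":11.4,"grip":0},{"x":434,"y":-562,"z":0,"wx":0,"wy":0,"wz":11.4,"grip":0},{"x":434,"y":-562,"z":0,"wx":0,"wy":0,"wz":11.4,"grip":0},{"x":434,"y":-562,"z":0,"wx":0,"wy":0,"wz":11.4,"grip":0},{"x":434,"y":-562,"z":0,"wx":0,"wy":0,"wz":11.4,"grip":0}]' 20
python3 - <<'E'
from h import *
st(); m=bot.camera_model("wrist"); np.save("w1.npy",m,allow_pickle=True)
cv2.imwrite("pics/w1b.png",bot.snapshot("wrist")[:,:,::-1])
shift(f2w(-.126,.146,.116))
print(proj("wrist",[.443,.011,.136],m),proj("wrist",[.4802,.0168,.1],m))
E
```

```text
t: 1.9
position: [0.44, 0.0507, 0.2397]
orientation: [-3.136, -0.177, -0.001]
force: [0.3, -0.3, -0.9]
grip_width: -0.001
t 1.90 feedframe mm [-126.1  150.4  239.7] F lane [ 0.31 -0.34 -0.93] grip -0.001
xyz mm [1.000e-01 1.300e+00 1.234e+02] w deg [ 0.05 -0.02  0.22]
[375.84677803 243.73019621] [368.60079794 179.62128675]
```

View pics/w1b.png

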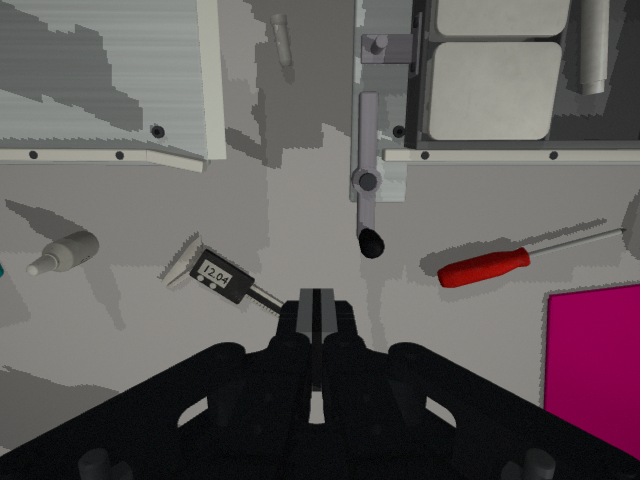

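```bash
python3 -m pendant '[{"x":0,"y":0,"z":40,"wx":0,"wy":0,"wz":0,"grip":0},{"x":0,"y":0,"z":80,"wx":0,"wy":0,"wz":0,"grip":0},{"x":0,"y":0,"z":123,"wx":0,"wy":0,"wz":0,"grip":0},{"x":0,"y":0,"z":123,"wx":0,"wy":0,"wz":0,"grip":0},{"x":0,"y":0,"z":123,"wx":0,"wy":0,"wz":0,"grip":0}]'
python3 -c "
from h import *
st()"
```

```text
t: 2.45
position: [0.4403, 0.0449, 0.1166]
orientation: [-3.137, -0.162, 0.002]
force: [0.3, 0.5, -0.4]
grip_width: 0.005
t 2.45 feedframe mm [-126.3  144.6  116.6] F lane [ 0.34  0.46 -0.35] grip 0.005
```

```bash
python3 -m pendant '[{"x":0,"y":8,"z":0,"wx":0,"wy":0,"wz":0,"grip":0},{"x":-3,"y":13,"z":0,"wx":0,"wy":0,"wz":0,"grip":0},{"x":-5,"y":18,"z":0,"wx":0,"wy":0,"wz":0,"grip":0},{"x":-7,"y":23,"z":0,"wx":0,"wy":0,"wz":0,"grip":0},{"x":-8,"y":29,"z":0,"wx":0,"wy":0,"wz":0,"grip":0},{"x":-8,"y":35,"z":0,"wx":0,"wy":0,"wz":0,"grip":0},{"x":-7,"y":41,"z":0,"wx":0,"wy":0,"wz":0,"grip":0},{"x":-6,"y":47,"z":0,"wx":0,"wy":0,"wz":0,"grip":0},{"x":-4,"y":52,"z":0,"wx":0,"wy":0,"wz":0,"grip":0},{"x":-1,"y":57,"z":0,"wx":0,"wy":0,"wz":0,"grip":0},{"x":2,"y":61,"z":0,"wx":0,"wy":0,"wz":0,"grip":0},{"x":6,"y":65,"z":0,"wx":0,"wy":0,"wz":0,"grip":0},{"x":11,"y":69,"z":0,"wx":0,"wy":0,"wz":0,"grip":0},{"x":16,"y":72,"z":0,"wx":0,"wy":0,"wz":0,"grip":0},{"x":20,"y":74,"z":0,"wx":0,"wy":0,"wz":0,"grip":0},{"x":20,"y":74,"z":0,"wx":0,"wy":0,"wz":0,"grip":0}]'
python3 -c "
from h import *
st()
cv2.imwrite('pics/w2.png',bot.snapshot('wrist')[:,:,::-1])
im=bot.snapshot('top')[:,:,::-1]
cv2.imwrite('pics/t2.png',cv2.resize(im[155:295,270:450],(720,560),interpolation=cv2.INTER_CUBIC))
"
```

```text
t: 4.05
position: [0.469, -0.0261, 0.1164]
orientation: [3.137, 0.164, 0.002]
force: [0.1, 0.2, -0.6]
grip_width: 0.001
t 4.05 feedframe mm [-105.3   71.   116.4] F lane [ 0.09  0.15 -0.64] grip 0.001
```

View pics/w2.png

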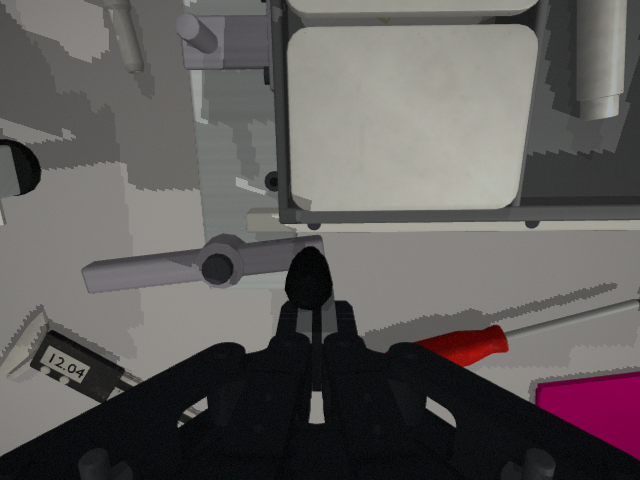

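View pics/t2.png

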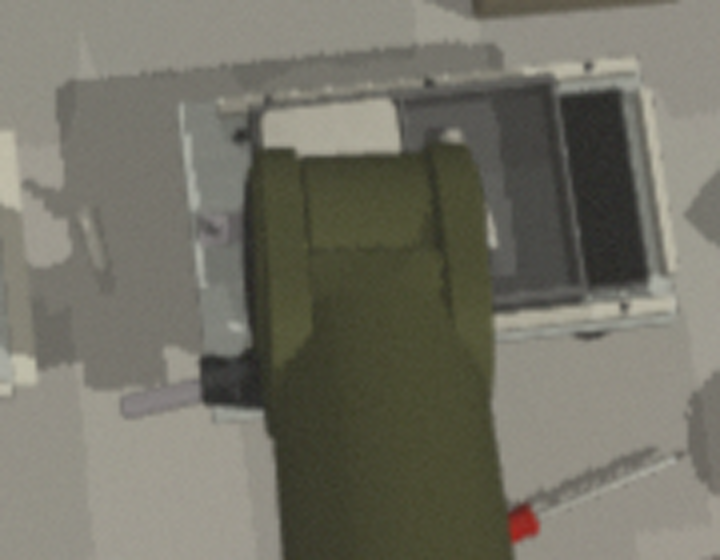

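```bash
python3 -m pendant '[{"x":2,"y":0,"z":0,"wx":0,"wy":0,"wz":0,"grip":0},{"x":4,"y":1,"z":0,"wx":0,"wy":0,"wz":0,"grip":0},{"x":5,"y":1,"z":0,"wx":0,"wy":0,"wz":0,"grip":0},{"x":5,"y":1,"z":0,"wx":0,"wy":0,"wz":0,"grip":0}]'
python3 -c "
from h import *
st()
cv2.imwrite('pics/w3.png',bot.snapshot('wrist')[:,:,::-1])
"
```

```text
t: 4.55
position: [0.4701, -0.026, 0.1159]
orientation: [3.137, 0.165, -0.011]
force: [-9.9, 0.4, 7.2]
grip_width: -0.001
t 4.55 feedframe mm [-104.2   71.   115.9] F lane [-9.81  1.45  7.16] grip -0.001
```

View pics/w3.png

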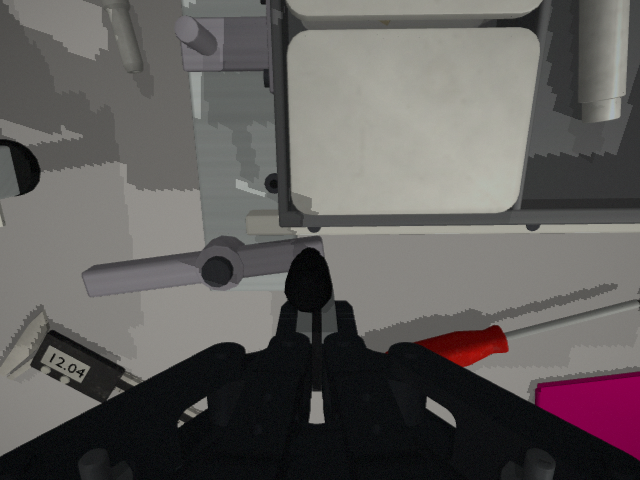

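```bash
python3 -m pendant '[{"x":-10,"y":0,"z":0,"wx":0,"wy":0,"wz":0,"grip":0},{"x":-20,"y":0,"z":-10,"wx":0,"wy":0,"wz":0,"grip":0},{"x":-20,"y":0,"z":-50,"wx":0,"wy":0,"wz":0,"grip":0},{"x":-20,"y":0,"z":-100,"wx":0,"wy":0,"wz":0,"grip":0},{"x":10,"y":30,"z":-100,"wx":0,"wy":0,"wz":0,"grip":0},{"x":40,"y":70,"z":-100,"wx":0,"wy":0,"wz":0,"grip":0},{"x":65,"y":110,"z":-100,"wx":0,"wy":0,"wz":0,"grip":0},{"x":90,"y":150,"z":-100,"wx":0,"wy":0,"wz":0,"grip":0},{"x":99,"y":183,"z":-90,"wx":0,"wy":0,"wz":0,"grip":0},{"x":99,"y":183,"z":-80,"wx":0,"wy":0,"wz":0,"grip":0},{"x":99,"y":183,"z":-80,"wx":0,"wy":0,"wz":0,"grip":0},{"x":99,"y":183,"z":-80,"wx":0,"wy":0,"wz":0,"grip":0}]'
python3 -c "
from h import *
st()
m=bot.camera_model('wrist')
cv2.imwrite('pics/w4.png',bot.snapshot('wrist')[:,:,::-1])
print(m)
im=bot.snapshot('top')[:,:,::-1]
cv2.imwrite('pics/t4.png',cv2.resize(im[155:295,270:450],(720,560),interpolation=cv2.INTER_CUBIC))
shift(f2w(-.001,-.113,.116))
"
```

```text
t: 5.8
position: [0.5906, -0.1963, 0.1965]
orientation: [-3.137, -0.167, -0.0]
force: [0.5, -0.5, 1.0]
grip_width: -0.001
t 5.80 feedframe mm [  -2.3 -111.1  196.5] F lane [ 0.49 -0.54  0.97] grip -0.001
{'mtx': array([[376.76377314,   0.        , 316.33351545],
       [  0.        , 376.76377314, 239.57790363],
       [  0.        ,   0.        ,   1.        ]]), 'world_from_camera': array([[ 0.10741232, -0.95341254, -0.28189913,  0.66208125],
       [-0.99421346, -0.10342515, -0.02903143, -0.1892298 ],
       [-0.00147653,  0.28338625, -0.95900472,  0.33138522],
       [ 0.        ,  0.        ,  0.        ,  1.        ]])}
xyz mm [ 0.7  1.9 81.4] w deg [ 0.04 -0.09  0.09]
```

View pics/w4.png

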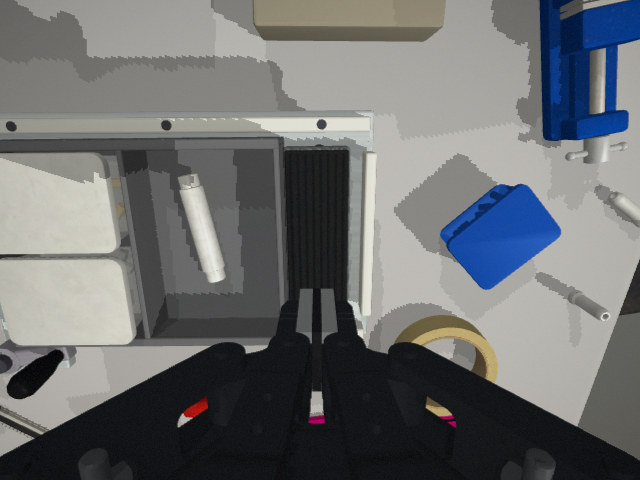

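View pics/t4.png

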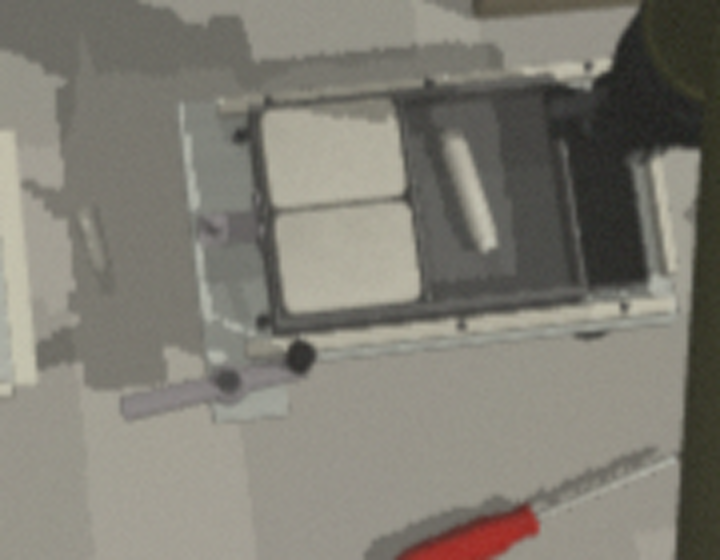

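```bash
python3 -c "
from h import *
m=bot.camera_model('wrist')
for p,z in [((286,150),.094),((349,150),.094),((349,285),.094),((283,285),.116),((281,148),.116),((370,155),.098),((369,310),.098),((320,124),.094)]: print(p,np.round(w2f(onz('wrist',p,z,m))*1e3,1))
"; python3 -m pendant '[{"x":1,"y":2,"z":30,"wx":0,"wy":0,"wz":0,"grip":0},{"x":1,"y":2,"z":60,"wx":0,"wy":0,"wz":0,"grip":0},{"x":1,"y":2,"z":80,"wx":0,"wy":0,"wz":0,"grip":0},{"x":1,"y":2,"z":86,"wx":0,"wy":0,"wz":0,"grip":0},{"x":1,"y":2,"z":86,"wx":0,"wy":0,"wz":0,"grip":0}]'; python3 -c "
from h import *
st()"
```

```text
(286, 150) [ 57.1 -92.6  94. ]
(349, 150) [  57.3 -131.4   94. ]
(349, 285) [ -32.7 -133.9   94. ]
(283, 285) [-23.3 -90.8 116. ]
(281, 148) [ 59.4 -91.5 116. ]
(370, 155) [  54.5 -143.9   98. ]
(369, 310) [ -49.5 -147.7   98. ]
(320, 124) [  72.5 -113.5   94. ]
t: 6.4
position: [0.5918, -0.1989, 0.1105]
orientation: [-3.137, -0.166, 0.0]
force: [0.2, 0.0, 0.4]
grip_width: -0.002
t 6.40 feedframe mm [  -1.4 -113.7  110.5] F lane [0.23 0.01 0.39] grip -0.002
```

```bash
python3 -m pendant '[{"x":0,"y":-3,"z":3,"wx":0,"wy":0,"wz":0,"grip":0},{"x":0,"y":-5,"z":6,"wx":0,"wy":0,"wz":0,"grip":0},{"x":0,"y":-5,"z":8,"wx":0,"wy":0,"wz":0,"grip":0},{"x":0,"y":-5,"z":9,"wx":0,"wy":0,"wz":0,"grip":0},{"x":0,"y":-5,"z":9,"wx":0,"wy":0,"wz":0,"grip":0}]'; python3 -c "
from h import *
st()"
```

```text
t: 6.9
position: [0.5918, -0.1944, 0.1022]
orientation: [3.137, 0.165, 0.001]
force: [-1.6, 1.4, 5.3]
grip_width: 0.002
t 6.90 feedframe mm [  -1.  -109.3  102.2] F lane [-1.4   1.52  5.28] grip 0.002
```

```bash
python3 -m pendant '[{"x":0,"y":-2,"z":0,"wx":0,"wy":0,"wz":0,"grip":0},{"x":0,"y":-4,"z":0,"wx":0,"wy":0,"wz":0,"grip":0},{"x":0,"y":-6,"z":0,"wx":0,"wy":0,"wz":0,"grip":0},{"x":0,"y":-8,"z":0,"wx":0,"wy":0,"wz":0,"grip":0},{"x":0,"y":-10,"z":0,"wx":0,"wy":0,"wz":0,"grip":0},{"x":0,"y":-12,"z":0,"wx":0,"wy":0,"wz":0,"grip":0},{"x":0,"y":-14,"z":0,"wx":0,"wy":0,"wz":0,"grip":0},{"x":0,"y":-16,"z":0,"wx":0,"wy":0,"wz":0,"grip":0}]'; python3 -c "
from h import *
st()"
```

```text
t: 7.7
position: [0.5903, -0.1826, 0.1022]
orientation: [3.133, 0.16, 0.003]
force: [1.5, -8.7, 4.1]
grip_width: -0.001
t 7.70 feedframe mm [ -1.2 -97.4 102.2] F lane [ 0.6  -8.86  4.13] grip -0.001
```

```bash
python3 -m pendant '[{"x":0,"y":-2,"z":0,"wx":0,"wy":0,"wz":0,"grip":0},{"x":0,"y":-4,"z":0,"wx":0,"wy":0,"wz":0,"grip":0},{"x":0,"y":-6,"z":0,"wx":0,"wy":0,"wz":0,"grip":0},{"x":0,"y":-6,"z":0,"wx":0,"wy":0,"wz":0,"grip":0}]'; python3 -c "
from h import *
st()
m=bot.camera_model('wrist')
cv2.imwrite('pics/w5.png',bot.snapshot('wrist')[:,:,::-1])
"
```

```text
t: 8.1
position: [0.5896, -0.1761, 0.1022]
orientation: [3.133, 0.161, 0.003]
force: [-0.4, -6.1, 4.9]
grip_width: -0.001
t 8.10 feedframe mm [ -1.2 -90.9 102.2] F lane [-1.02 -6.05  4.94] grip -0.001
```

View pics/w5.png

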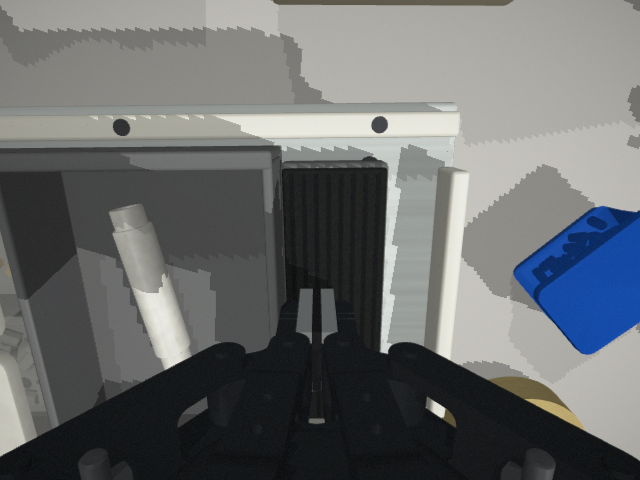

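```bash
python3 -c "
from h import *
m=bot.camera_model('wrist')
print(w2f(onz('wrist',(387,165),.094,m))*1e3,w2f(onz('wrist',(283,165),.094,m))*1e3)
";python3 -m pendant '[{"x":0,"y":-3,"z":0,"wx":0,"wy":0,"wz":0,"grip":0},{"x":0,"y":-6,"z":0.1,"wx":0,"wy":0,"wz":0,"grip":0},{"x":0,"y":-9,"z":0.2,"wx":0,"wy":0,"wz":0,"grip":0},{"x":0,"y":-12,"z":0.3,"wx":0,"wy":0,"wz":0,"grip":0},{"x":0,"y":-15,"z":0.4,"wx":0,"wy":0,"wz":0,"grip":0},{"x":0,"y":-18,"z":0.5,"wx":0,"wy":0,"wz":0,"grip":0},{"x":0,"y":-21,"z":0.6,"wx":0,"wy":0,"wz":0,"grip":0},{"x":0,"y":-24,"z":0.7,"wx":0,"wy":0,"wz":0,"grip":0},{"x":0,"y":-27,"z":0.8,"wx":0,"wy":0,"wz":0,"grip":0},{"x":0,"y":-30,"z":0.9,"wx":0,"wy":0,"wz":0,"grip":0}]'; python3 -c "
from h import *
st()"
```

```text
[  57.36517224 -117.87307563   94.        ] [ 57.43981036 -78.92821332  94.        ]
t: 9.15
position: [0.5872, -0.1478, 0.1022]
orientation: [3.131, 0.159, 0.005]
force: [0.6, -9.7, 8.0]
grip_width: -0.003
t 9.15 feedframe mm [ -0.6 -62.5 102.2] F lane [-0.45 -9.71  8.01] grip -0.003
```

```bash
python3 -m pendant '[{"x":0,"y":-3,"z":0,"wx":0,"wy":0,"wz":0,"grip":0},{"x":0,"y":-6,"z":0,"wx":0,"wy":0,"wz":0,"grip":0},{"x":0,"y":-9,"z":0.1,"wx":0,"wy":0,"wz":0,"grip":0},{"x":0,"y":-12,"z":0.1,"wx":0,"wy":0,"wz":0,"grip":0},{"x":0,"y":-15,"z":0.2,"wx":0,"wy":0,"wz":0,"grip":0},{"x":0,"y":-18,"z":0.2,"wx":0,"wy":0,"wz":0,"grip":0},{"x":0,"y":-21,"z":0.3,"wx":0,"wy":0,"wz":0,"grip":0},{"x":0,"y":-24,"z":0.3,"wx":0,"wy":0,"wz":0,"grip":0},{"x":0,"y":-27,"z":0.4,"wx":0,"wy":0,"wz":0,"grip":0},{"x":0,"y":-30,"z":0.4,"wx":0,"wy":0,"wz":0,"grip":0},{"x":0,"y":-33,"z":0.4,"wx":0,"wy":0,"wz":0,"grip":0},{"x":0,"y":-36,"z":0.4,"wx":0,"wy":0,"wz":0,"grip":0},{"x":0,"y":-39,"z":0.4,"wx":0,"wy":0,"wz":0,"grip":0},{"x":0,"y":-42,"z":0.4,"wx":0,"wy":0,"wz":0,"grip":0},{"x":0,"y":-45,"z":0.4,"wx":0,"wy":0,"wz":0,"grip":0},{"x":0,"y":-48,"z":0.4,"wx":0,"wy":0,"wz":0,"grip":0}]'; python3 -c "
from h import *
st()"
```

```text
t: 10.75
position: [0.5827, -0.1005, 0.1021]
orientation: [3.13, 0.159, 0.007]
force: [0.8, -9.8, 10.3]
grip_width: -0.001
t 10.75 feedframe mm [-1.000e-01 -1.500e+01  1.021e+02] F lane [-0.23 -9.82 10.31] grip -0.001
```

```bash
python3 -m pendant '[{"x":0,"y":-3,"z":0,"wx":0,"wy":0,"wz":0,"grip":0},{"x":0,"y":-6,"z":0,"wx":0,"wy":0,"wz":0,"grip":0},{"x":0,"y":-9,"z":0,"wx":0,"wy":0,"wz":0,"grip":0},{"x":-0.1,"y":-12,"z":0,"wx":0,"wy":0,"wz":0,"grip":0},{"x":-0.1,"y":-15,"z":0,"wx":0,"wy":0,"wz":0,"grip":0},{"x":-0.2,"y":-18,"z":0,"wx":0,"wy":0,"wz":0,"grip":0},{"x":-0.2,"y":-21,"z":0,"wx":0,"wy":0,"wz":0,"grip":0},{"x":-0.3,"y":-24,"z":0,"wx":0,"wy":0,"wz":0,"grip":0},{"x":-0.3,"y":-27,"z":0,"wx":0,"wy":0,"wz":0,"grip":0},{"x":-0.4,"y":-30,"z":0,"wx":0,"wy":0,"wz":0,"grip":0},{"x":-0.4,"y":-33,"z":0,"wx":0,"wy":0,"wz":0,"grip":0},{"x":-0.5,"y":-36,"z":0,"wx":0,"wy":0,"wz":0,"grip":0},{"x":-0.5,"y":-39,"z":0,"wx":0,"wy":0,"wz":0,"grip":0}]'; python3 -c "
from h import *
st()
im=bot.snapshot('scene')[:,:,::-1]
cv2.imwrite('pics/s6.png',cv2.resize(im[170:360,130:410],(800,543),interpolation=cv2.INTER_CUBIC))
"
```

```text
t: 12.05
position: [0.5784, -0.0618, 0.1021]
orientation: [3.131, 0.159, 0.007]
force: [1.4, -10.1, 10.2]
grip_width: 0.0
t 12.05 feedframe mm [ -0.3  24.  102.1] F lane [  0.33 -10.15  10.16] grip 0.0
```

View pics/s6.png

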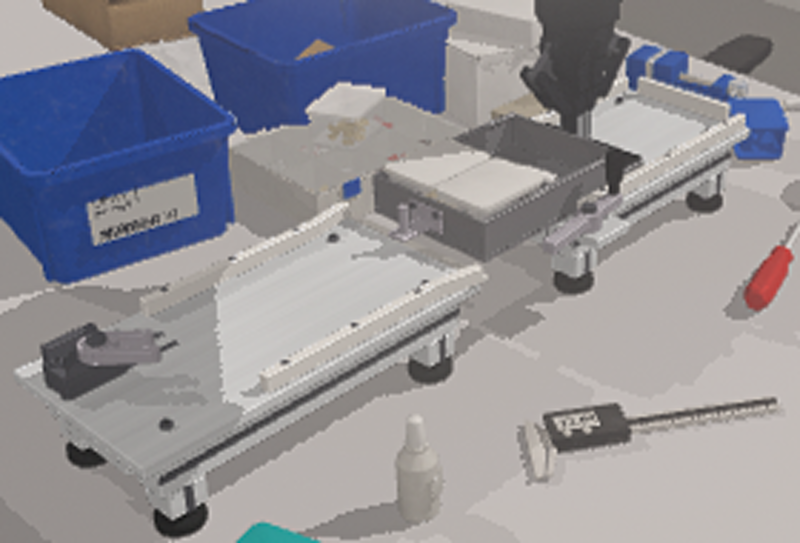

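```bash
python3 -m pendant '[{"x":0,"y":-3,"z":0,"wx":0,"wy":0,"wz":0,"grip":0},{"x":0,"y":-6,"z":0,"wx":0,"wy":0,"wz":0,"grip":0},{"x":0,"y":-9,"z":0,"wx":0,"wy":0,"wz":0,"grip":0},{"x":-0.1,"y":-12,"z":0,"wx":0,"wy":0,"wz":0,"grip":0},{"x":-0.1,"y":-15,"z":0,"wx":0,"wy":0,"wz":0,"grip":0},{"x":-0.2,"y":-18,"z":0,"wx":0,"wy":0,"wz":0,"grip":0},{"x":-0.2,"y":-20,"z":0,"wx":0,"wy":0,"wz":0,"grip":0},{"x":-0.3,"y":-22,"z":0,"wx":0,"wy":0,"wz":0,"grip":0},{"x":-0.3,"y":-24,"z":0,"wx":0,"wy":0,"wz":0,"grip":0},{"x":-0.3,"y":-26,"z":0,"wx":0,"wy":0,"wz":0,"grip":0},{"x":-0.4,"y":-28,"z":0,"wx":0,"wy":0,"wz":0,"grip":0},{"x":-0.4,"y":-30,"z":0,"wx":0,"wy":0,"wz":0,"grip":0}]'; python3 -c "
from h import *
st()
im=bot.snapshot('scene')[:,:,::-1]
cv2.imwrite('pics/s7.png',cv2.resize(im[190:330,220:400],(800,622),interpolation=cv2.INTER_CUBIC)[:600])
"
```

```text
t: 13.3
position: [0.575, -0.032, 0.1021]
orientation: [3.131, 0.158, 0.007]
force: [1.8, -10.8, 10.3]
grip_width: 0.002
t 13.30 feedframe mm [ -0.6  53.9 102.1] F lane [  0.69 -10.93  10.33] grip 0.002
```

View pics/s7.png

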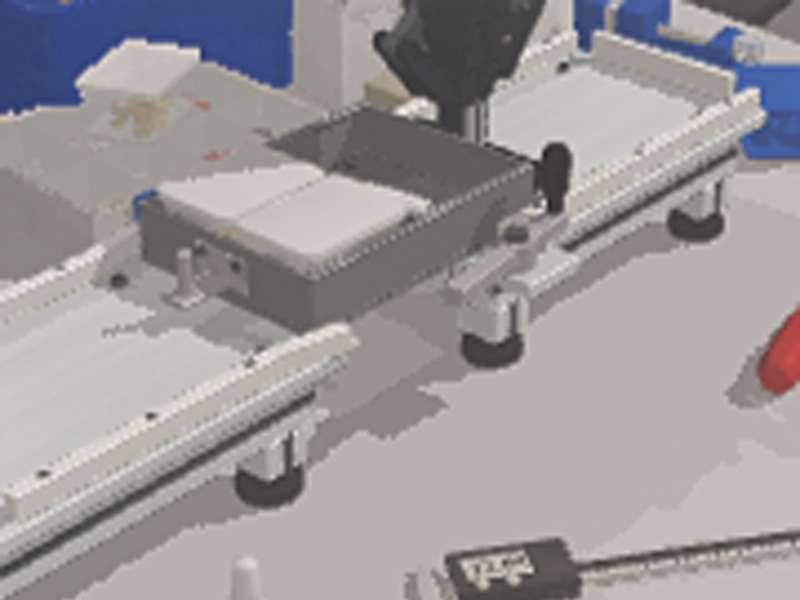

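```bash
python3 -m pendant '[{"x":0,"y":-3,"z":0,"wx":0,"wy":0,"wz":0,"grip":0},{"x":0,"y":-6,"z":0,"wx":0,"wy":0,"wz":0,"grip":0},{"x":0,"y":-9,"z":0,"wx":0,"wy":0,"wz":0,"grip":0},{"x":-0.1,"y":-12,"z":0,"wx":0,"wy":0,"wz":0,"grip":0},{"x":-0.1,"y":-15,"z":0,"wx":0,"wy":0,"wz":0,"grip":0},{"x":-0.2,"y":-18,"z":0,"wx":0,"wy":0,"wz":0,"grip":0},{"x":-0.2,"y":-18,"z":-0.5,"wx":0,"wy":0,"wz":0,"grip":0},{"x":-0.2,"y":-18,"z":-1,"wx":0,"wy":0,"wz":0,"grip":0},{"x":-0.2,"y":-18,"z":-1,"wx":0,"wy":0,"wz":0,"grip":0}]'; python3 -c "
from h import *
st()"
```

```text
t: 14.25
position: [0.5724, -0.0122, 0.1021]
orientation: [3.133, 0.16, 0.005]
force: [2.8, -8.2, 6.3]
grip_width: 0.001
t 14.25 feedframe mm [ -1.   73.9 102.1] F lane [ 1.96 -8.45  6.29] grip 0.001
```

```bash
python3 -m pendant '[{"x":0.2,"y":-2,"z":-0.4,"wx":0,"wy":0,"wz":0,"grip":0},{"x":0.4,"y":-4,"z":-0.7,"wx":0,"wy":0,"wz":0,"grip":0},{"x":0.6,"y":-6,"z":-0.9,"wx":0,"wy":0,"wz":0,"grip":0},{"x":0.8,"y":-8,"z":-1.1,"wx":0,"wy":0,"wz":0,"grip":0},{"x":0.8,"y":-8,"z":-1.1,"wx":0,"wy":0,"wz":0,"grip":0}]'; python3 -c "
from h import *
st()
im=bot.snapshot('scene')[:,:,::-1]
cv2.imwrite('pics/s8.png',cv2.resize(im[190:330,220:400],(800,622),interpolation=cv2.INTER_CUBIC)[:600])
"
```

```text
t: 14.75
position: [0.5709, -0.0033, 0.1022]
orientation: [3.134, 0.162, 0.0]
force: [0.4, -6.4, 3.1]
grip_width: 0.001
t 14.75 feedframe mm [ -1.6  83.  102.2] F lane [-0.25 -6.43  3.08] grip 0.001
```

View pics/s8.png

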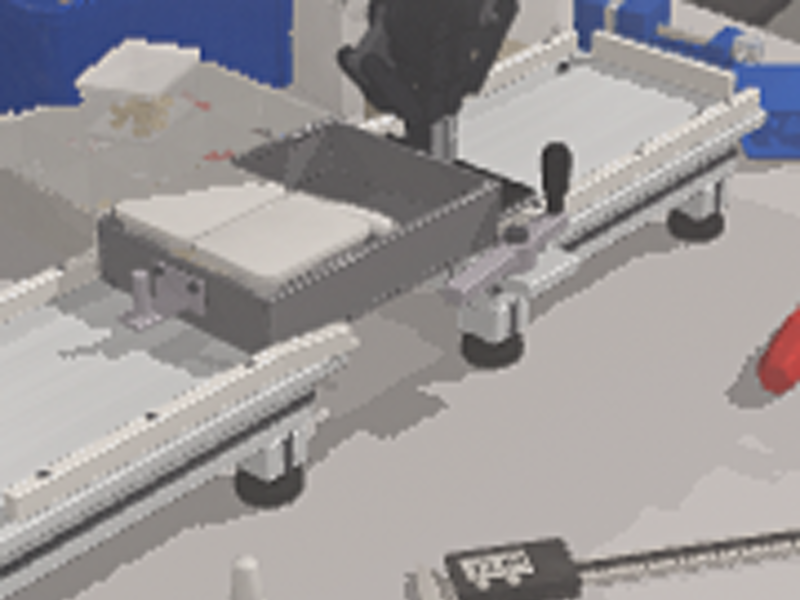

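```bash
python3 -m pendant '[{"x":0,"y":2,"z":-0.4,"wx":0,"wy":0,"wz":0,"grip":0},{"x":0,"y":5,"z":-0.8,"wx":0,"wy":0,"wz":0,"grip":0},{"x":0,"y":5,"z":-2,"wx":0,"wy":0,"wz":0,"grip":0},{"x":0,"y":5,"z":-4,"wx":0,"wy":0,"wz":0,"grip":0},{"x":0,"y":5,"z":-4,"wx":0,"wy":0,"wz":0,"grip":0}]'; python3 -c "
from h import *
st()"; python3 -m pendant '[{"x":0,"y":-2,"z":0,"wx":0,"wy":0,"wz":0,"grip":0},{"x":0,"y":-4,"z":0,"wx":0,"wy":0,"wz":0,"grip":0},{"x":0,"y":-6,"z":0,"wx":0,"wy":0,"wz":0,"grip":0},{"x":0,"y":-8,"z":0,"wx":0,"wy":0,"wz":0,"grip":0},{"x":0,"y":-10,"z":0,"wx":0,"wy":0,"wz":0,"grip":0},{"x":0,"y":-12,"z":0,"wx":0,"wy":0,"wz":0,"grip":0},{"x":0,"y":-14,"z":0,"wx":0,"wy":0,"wz":0,"grip":0},{"x":0,"y":-16,"z":0,"wx":0,"wy":0,"wz":0,"grip":0},{"x":0,"y":-18,"z":0,"wx":0,"wy":0,"wz":0,"grip":0},{"x":0,"y":-20,"z":0,"wx":0,"wy":0,"wz":0,"grip":0}]'; python3 -c "
from h import *
st()
im=bot.snapshot('scene')[:,:,::-1]
cv2.imwrite('pics/s9.png',cv2.resize(im[190:330,220:400],(800,622),interpolation=cv2.INTER_CUBIC)[:600])
"
```

```text
t: 15.3
position: [0.5711, -0.0051, 0.1062]
orientation: [-3.137, -0.166, 0.0]
force: [-0.7, -0.0, -0.1]
grip_width: -0.003
t 15.30 feedframe mm [ -1.5  81.1 106.2] F lane [-0.72  0.07 -0.12] grip -0.003
t: 16.3
position: [0.5693, 0.0116, 0.1061]
orientation: [3.134, 0.162, 0.0]
force: [-0.1, -5.5, 0.6]
grip_width: 0.004
t 16.30 feedframe mm [ -1.6  97.9 106.1] F lane [-0.63 -5.43  0.58] grip 0.004
```

View pics/s9.png

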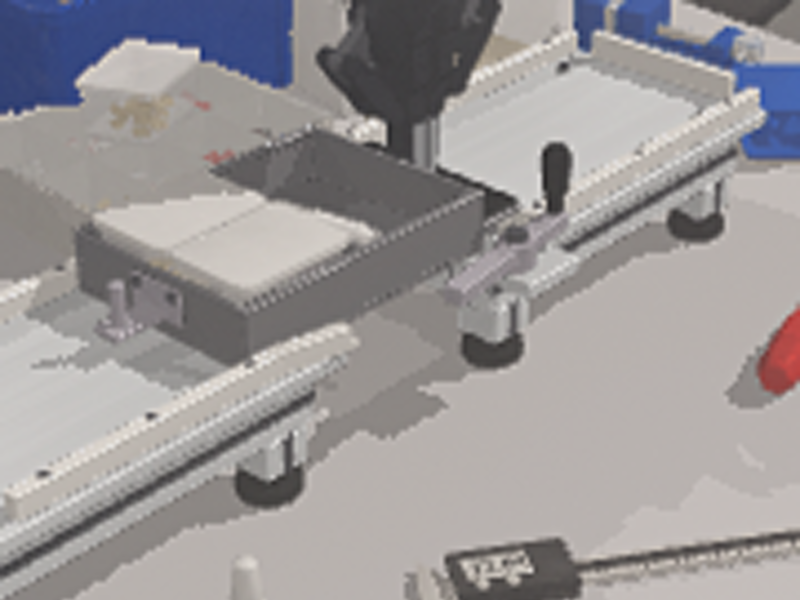

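```bash
python3 -m pendant '[{"x":0,"y":-3,"z":0,"wx":0,"wy":0,"wz":0,"grip":0},{"x":0,"y":-6,"z":0,"wx":0,"wy":0,"wz":0,"grip":0},{"x":0,"y":-9,"z":0,"wx":0,"wy":0,"wz":0,"grip":0},{"x":0,"y":-12,"z":0,"wx":0,"wy":0,"wz":0,"grip":0},{"x":0,"y":-15,"z":0,"wx":0,"wy":0,"wz":0,"grip":0},{"x":0,"y":-18,"z":0,"wx":0,"wy":0,"wz":0,"grip":0},{"x":0,"y":-21,"z":0,"wx":0,"wy":0,"wz":0,"grip":0},{"x":0,"y":-24,"z":0,"wx":0,"wy":0,"wz":0,"grip":0},{"x":0,"y":-27,"z":0,"wx":0,"wy":0,"wz":0,"grip":0},{"x":0,"y":-30,"z":0,"wx":0,"wy":0,"wz":0,"grip":0},{"x":0,"y":-33,"z":0,"wx":0,"wy":0,"wz":0,"grip":0},{"x":0,"y":-36,"z":0,"wx":0,"wy":0,"wz":0,"grip":0},{"x":0,"y":-39,"z":0,"wx":0,"wy":0,"wz":0,"grip":0},{"x":0,"y":-42,"z":0,"wx":0,"wy":0,"wz":0,"grip":0},{"x":0,"y":-45,"z":0,"wx":0,"wy":0,"wz":0,"grip":0},{"x":0,"y":-48,"z":0,"wx":0,"wy":0,"wz":0,"grip":0}]'; python3 -c "
from h import *
st()
im=bot.snapshot('scene')[:,:,::-1]
cv2.imwrite('pics/s10.png',cv2.resize(im[190:330,200:380],(800,622),interpolation=cv2.INTER_CUBIC)[:600])
"
```

```text
t: 17.95
position: [0.5643, 0.0596, 0.1061]
orientation: [3.134, 0.162, -0.0]
force: [1.4, -6.5, 0.8]
grip_width: -0.002
t 17.95 feedframe mm [ -1.5 146.2 106.1] F lane [ 0.67 -6.62  0.83] grip -0.002
```

View pics/s10.png

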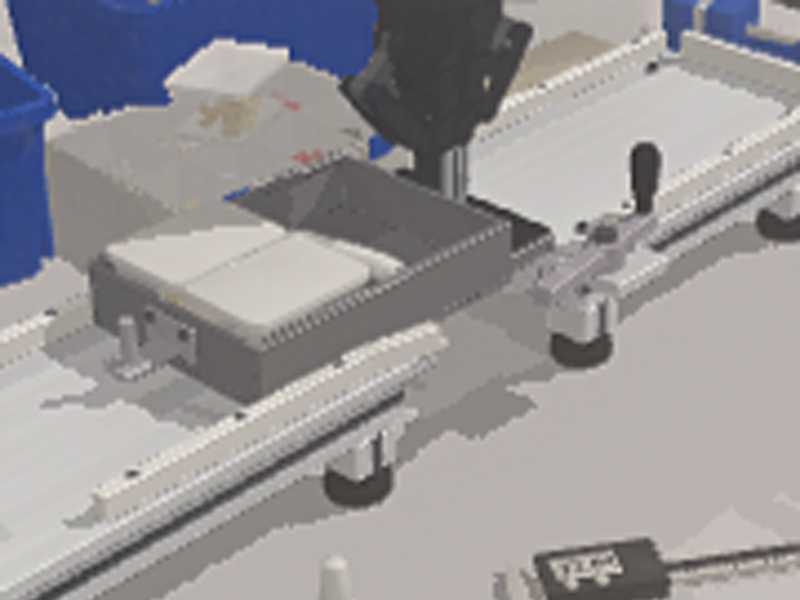

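```bash
python3 -m pendant '[{"x":0,"y":-3,"z":0,"wx":0,"wy":0,"wz":0,"grip":0},{"x":0,"y":-6,"z":0,"wx":0,"wy":0,"wz":0,"grip":0},{"x":0,"y":-9,"z":0,"wx":0,"wy":0,"wz":0,"grip":0},{"x":0,"y":-12,"z":0,"wx":0,"wy":0,"wz":0,"grip":0},{"x":0,"y":-15,"z":0,"wx":0,"wy":0,"wz":0,"grip":0},{"x":0,"y":-18,"z":0,"wx":0,"wy":0,"wz":0,"grip":0},{"x":0,"y":-21,"z":0,"wx":0,"wy":0,"wz":0,"grip":0},{"x":0,"y":-24,"z":0,"wx":0,"wy":0,"wz":0,"grip":0},{"x":0,"y":-27,"z":0,"wx":0,"wy":0,"wz":0,"grip":0},{"x":0,"y":-30,"z":0,"wx":0,"wy":0,"wz":0,"grip":0},{"x":0,"y":-33,"z":0,"wx":0,"wy":0,"wz":0,"grip":0},{"x":0,"y":-36,"z":0,"wx":0,"wy":0,"wz":0,"grip":0},{"x":0,"y":-39,"z":0,"wx":0,"wy":0,"wz":0,"grip":0},{"x":0,"y":-42,"z":0,"wx":0,"wy":0,"wz":0,"grip":0},{"x":0,"y":-45,"z":0,"wx":0,"wy":0,"wz":0,"grip":0},{"x":0,"y":-48,"z":0,"wx":0,"wy":0,"wz":0,"grip":0}]'; python3 -c "
from h import *
st()
im=bot.snapshot('scene')[:,:,::-1]
cv2.imwrite('pics/s11.png',cv2.resize(im[200:360,130:350],(800,582),interpolation=cv2.INTER_CUBIC)[:600])
"
```

```text
t: 19.6
position: [0.5594, 0.1075, 0.1061]
orientation: [3.135, 0.162, -0.0]
force: [0.5, -5.3, 1.6]
grip_width: 0.001
t 19.60 feedframe mm [ -1.4 194.3 106.1] F lane [-0.01 -5.29  1.56] grip 0.001
```

View pics/s11.png

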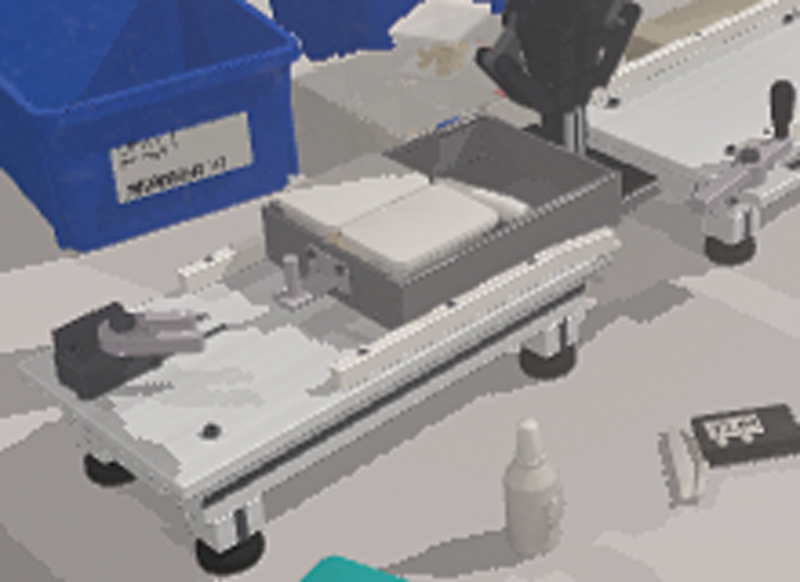

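```bash
python3 -m pendant '[{"x":0,"y":-3,"z":0,"wx":0,"wy":0,"wz":0,"grip":0},{"x":0,"y":-6,"z":0,"wx":0,"wy":0,"wz":0,"grip":0},{"x":0,"y":-9,"z":0,"wx":0,"wy":0,"wz":0,"grip":0},{"x":0,"y":-12,"z":0,"wx":0,"wy":0,"wz":0,"grip":0},{"x":0,"y":-15,"z":0,"wx":0,"wy":0,"wz":0,"grip":0},{"x":0,"y":-18,"z":0,"wx":0,"wy":0,"wz":0,"grip":0},{"x":0,"y":-20,"z":0,"wx":0,"wy":0,"wz":0,"grip":0},{"x":0,"y":-22,"z":0,"wx":0,"wy":0,"wz":0,"grip":0},{"x":0,"y":-24,"z":0,"wx":0,"wy":0,"wz":0,"grip":0},{"x":0,"y":-26,"z":0,"wx":0,"wy":0,"wz":0,"grip":0},{"x":0,"y":-28,"z":0,"wx":0,"wy":0,"wz":0,"grip":0},{"x":0,"y":-30,"z":0,"wx":0,"wy":0,"wz":0,"grip":0},{"x":0,"y":-32,"z":0,"wx":0,"wy":0,"wz":0,"grip":0}]'; python3 -c "
from h import *
st()
im=bot.snapshot('scene')[:,:,::-1]
cv2.imwrite('pics/s12.png',cv2.resize(im[250:330,130:240],(800,582),interpolation=cv2.INTER_CUBIC)[:600])
im=bot.snapshot('top')[:,:,::-1]
cv2.imwrite('pics/t12.png',cv2.resize(im[170:285,120:310],(800,484),interpolation=cv2.INTER_CUBIC))
"
```

```text
t: 20.95
position: [0.556, 0.1394, 0.1061]
orientation: [3.135, 0.162, -0.0]
force: [0.2, -5.9, 1.0]
grip_width: 0.002
t 20.95 feedframe mm [ -1.4 226.4 106.1] F lane [-0.46 -5.9   0.97] grip 0.002
```

View pics/s12.png

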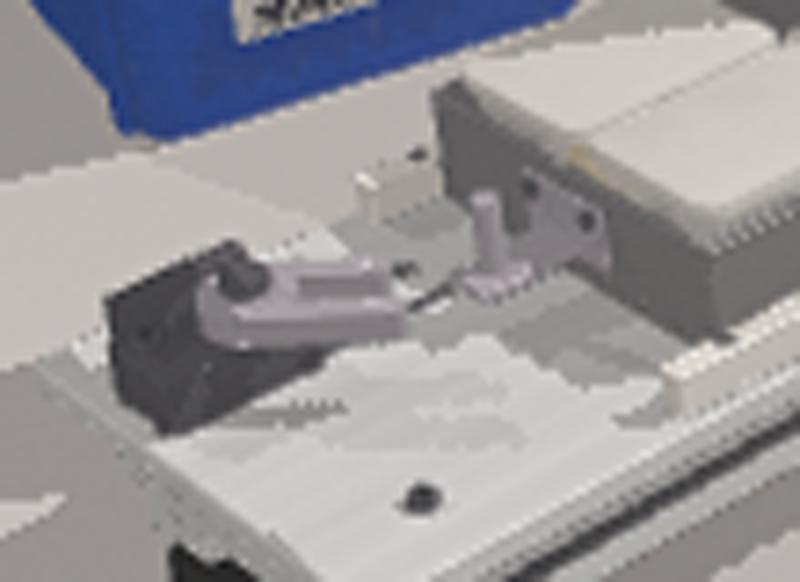

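View pics/t12.png

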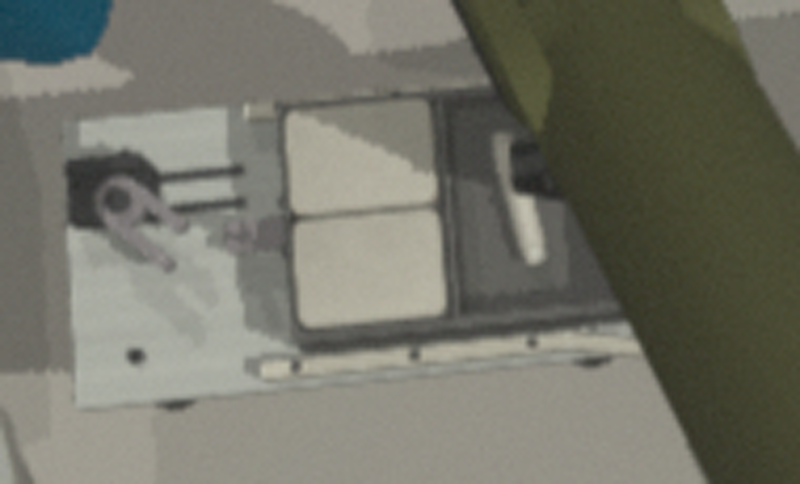

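```bash
python3 -m pendant '[{"x":0,"y":-2,"z":0,"wx":0,"wy":0,"wz":0,"grip":0},{"x":0,"y":-4,"z":0,"wx":0,"wy":0,"wz":0,"grip":0},{"x":0,"y":-6,"z":0,"wx":0,"wy":0,"wz":0,"grip":0},{"x":0,"y":-8,"z":0,"wx":0,"wy":0,"wz":0,"grip":0},{"x":0,"y":-10,"z":0,"wx":0,"wy":0,"wz":0,"grip":0},{"x":0,"y":-12,"z":0,"wx":0,"wy":0,"wz":0,"grip":0},{"x":0,"y":-14,"z":0,"wx":0,"wy":0,"wz":0,"grip":0},{"x":0,"y":-16,"z":0,"wx":0,"wy":0,"wz":0,"grip":0},{"x":0,"y":-18,"z":0,"wx":0,"wy":0,"wz":0,"grip":0},{"x":0,"y":-20,"z":0,"wx":0,"wy":0,"wz":0,"grip":0}]'; python3 -c "
from h import *
st()"; python3 -m pendant '[{"x":0,"y":-2,"z":0,"wx":0,"wy":0,"wz":0,"grip":0},{"x":0,"y":-4,"z":0,"wx":0,"wy":0,"wz":0,"grip":0},{"x":0,"y":-6,"z":0,"wx":0,"wy":0,"wz":0,"grip":0},{"x":0,"y":-8,"z":0,"wx":0,"wy":0,"wz":0,"grip":0}]'; python3 -c "
from h import *
st()
im=bot.snapshot('scene')[:,:,::-1]
cv2.imwrite('pics/s13.png',cv2.resize(im[250:330,130:240],(800,582),interpolation=cv2.INTER_CUBIC)[:600])"
```

```text
t: 22.05
position: [0.5539, 0.1592, 0.1061]
orientation: [3.135, 0.162, -0.001]
force: [0.7, -6.9, 1.3]
grip_width: 0.004
t 22.05 feedframe mm [ -1.3 246.3 106.1] F lane [-0.06 -6.91  1.28] grip 0.004
t: 22.45
position: [0.5531, 0.1671, 0.1061]
orientation: [3.134, 0.162, -0.001]
force: [0.1, -6.2, 1.9]
grip_width: 0.005
t 22.45 feedframe mm [ -1.3 254.3 106.1] F lane [-0.51 -6.15  1.86] grip 0.005
```

View pics/s13.png

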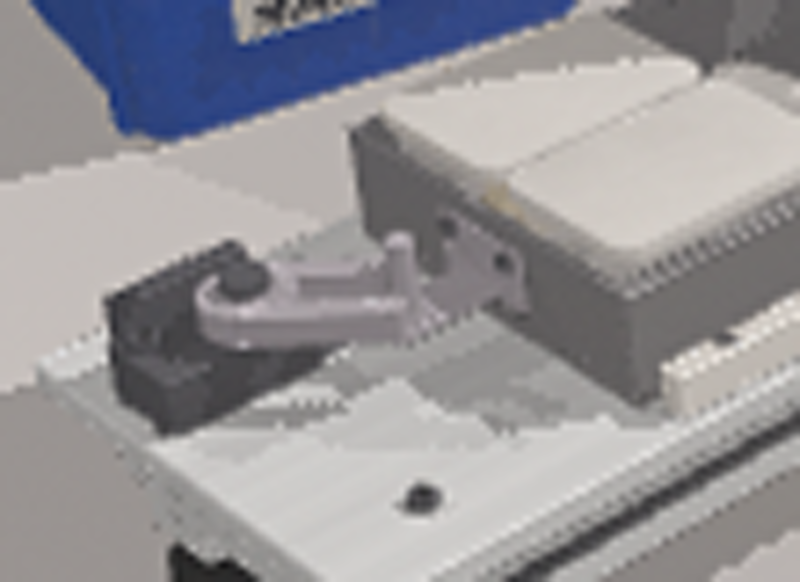

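```bash
python3 -m pendant '[{"x":0,"y":-1.5,"z":0,"wx":0,"wy":0,"wz":0,"grip":0},{"x":0,"y":-3,"z":0,"wx":0,"wy":0,"wz":0,"grip":0},{"x":0,"y":-4.5,"z":0,"wx":0,"wy":0,"wz":0,"grip":0},{"x":0,"y":-6,"z":0,"wx":0,"wy":0,"wz":0,"grip":0},{"x":0,"y":-7.5,"z":0,"wx":0,"wy":0,"wz":0,"grip":0},{"x":0,"y":-9,"z":0,"wx":0,"wy":0,"wz":0,"grip":0}]'; python3 -c "
from h import *
st()"; python3 -m pendant '[{"x":0,"y":-1.5,"z":0,"wx":0,"wy":0,"wz":0,"grip":0},{"x":0,"y":-3,"z":0,"wx":0,"wy":0,"wz":0,"grip":0},{"x":0,"y":-4.5,"z":0,"wx":0,"wy":0,"wz":0,"grip":0},{"x":0,"y":-6,"z":0,"wx":0,"wy":0,"wz":0,"grip":0}]'; python3 -c "
from h import *
st()
im=bot.snapshot('scene')[:,:,::-1]
cv2.imwrite('pics/s14.png',cv2.resize(im[250:330,130:240],(800,582),interpolation=cv2.INTER_CUBIC)[:600])"
```

```text
t: 23.1
position: [0.5522, 0.1761, 0.1061]
orientation: [3.134, 0.162, -0.001]
force: [-0.3, -5.8, 2.8]
grip_width: 0.0
t 23.10 feedframe mm [ -1.3 263.3 106.1] F lane [-0.91 -5.77  2.8 ] grip 0.0
t: 23.5
position: [0.5517, 0.1808, 0.1061]
orientation: [3.132, 0.161, -0.001]
force: [0.1, -9.8, 3.5]
grip_width: -0.004
t 23.50 feedframe mm [ -1.3 268.  106.1] F lane [-0.93 -9.8   3.49] grip -0.004
```

View pics/s14.png

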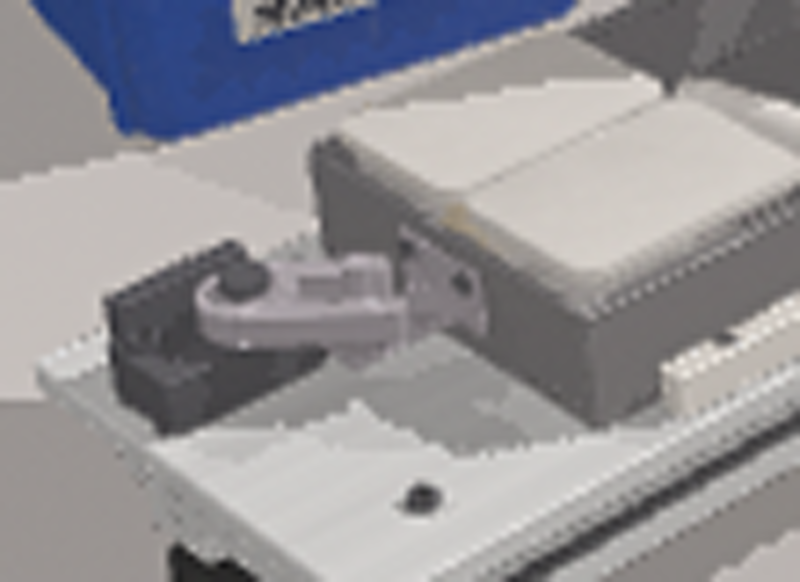

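```bash
python3 -m pendant '[{"x":0,"y":-1.5,"z":0,"wx":0,"wy":0,"wz":0,"grip":0},{"x":0,"y":-3,"z":0,"wx":0,"wy":0,"wz":0,"grip":0},{"x":0,"y":-4.5,"z":0,"wx":0,"wy":0,"wz":0,"grip":0},{"x":0,"y":-6,"z":0,"wx":0,"wy":0,"wz":0,"grip":0}]'; python3 -c "
from h import *
st()"; python3 -m pendant '[{"x":0,"y":-1.5,"z":0,"wx":0,"wy":0,"wz":0,"grip":0},{"x":0,"y":-3,"z":0,"wx":0,"wy":0,"wz":0,"grip":0},{"x":0,"y":-4.5,"z":0,"wx":0,"wy":0,"wz":0,"grip":0},{"x":0,"y":-6,"z":0,"wx":0,"wy":0,"wz":0,"grip":0}]'; python3 -c "
from h import *
st()
im=bot.snapshot('scene')[:,:,::-1]
cv2.imwrite('pics/s15.png',cv2.resize(im[250:330,130:240],(800,582),interpolation=cv2.INTER_CUBIC)[:600])"
```

```text
t: 23.95
position: [0.5515, 0.1846, 0.1061]
orientation: [3.13, 0.159, -0.001]
force: [0.1, -12.5, 5.1]
grip_width: 0.001
t 23.95 feedframe mm [ -1.1 271.8 106.1] F lane [ -1.24 -12.4    5.14] grip 0.001
t: 24.35
position: [0.551, 0.1901, 0.1061]
orientation: [3.129, 0.158, -0.001]
force: [0.9, -14.1, 6.4]
grip_width: 0.0
t 24.35 feedframe mm [ -1.  277.4 106.1] F lane [ -0.63 -14.1    6.43] grip 0.0
```

View pics/s15.png

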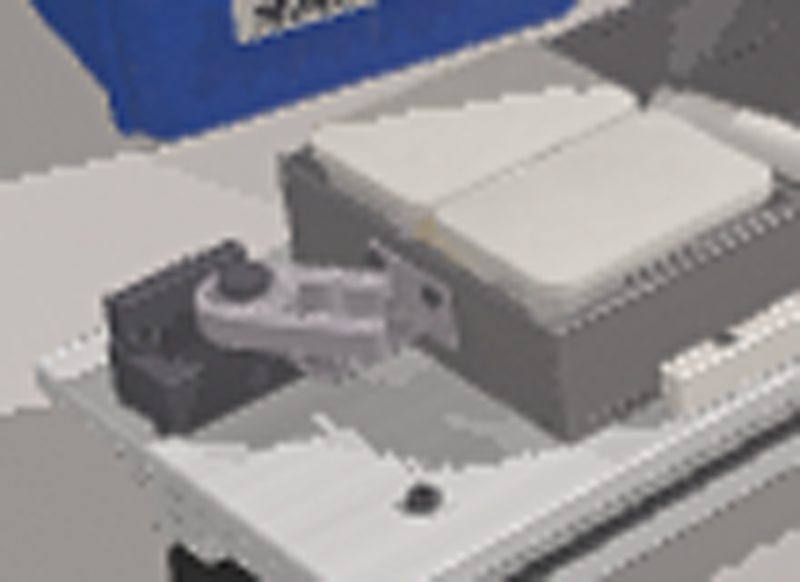

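```bash
python3 -m pendant '[{"x":0,"y":-1.5,"z":-0.2,"wx":0,"wy":0,"wz":0,"grip":0},{"x":0,"y":-3,"z":-0.3,"wx":0,"wy":0,"wz":0,"grip":0},{"x":0,"y":-4.5,"z":-0.4,"wx":0,"wy":0,"wz":0,"grip":0},{"x":0,"y":-6,"z":-0.5,"wx":0,"wy":0,"wz":0,"grip":0}]'; python3 -c "
from h import *
st()"; python3 -m pendant '[{"x":0,"y":-1.5,"z":0,"wx":0,"wy":0,"wz":0,"grip":0},{"x":0,"y":-3,"z":0,"wx":0,"wy":0,"wz":0,"grip":0},{"x":0,"y":-4.5,"z":0,"wx":0,"wy":0,"wz":0,"grip":0}]'; python3 -c "
from h import *
st()
im=bot.snapshot('scene')[:,:,::-1]
cv2.imwrite('pics/s16.png',cv2.resize(im[250:330,130:240],(800,582),interpolation=cv2.INTER_CUBIC)[:600])"
```

```text
t: 24.8
position: [0.5501, 0.1969, 0.1061]
orientation: [3.131, 0.159, -0.002]
force: [0.6, -11.3, 0.6]
grip_width: 0.002
t 24.80 feedframe mm [ -1.1 284.2 106.1] F lane [ -0.61 -11.33   0.56] grip 0.002
t: 25.1
position: [0.5497, 0.2012, 0.1061]
orientation: [3.13, 0.159, -0.002]
force: [0.4, -11.0, 2.6]
grip_width: -0.001
t 25.10 feedframe mm [ -1.1 288.5 106.1] F lane [ -0.77 -10.96   2.58] grip -0.001
```

View pics/s16.png

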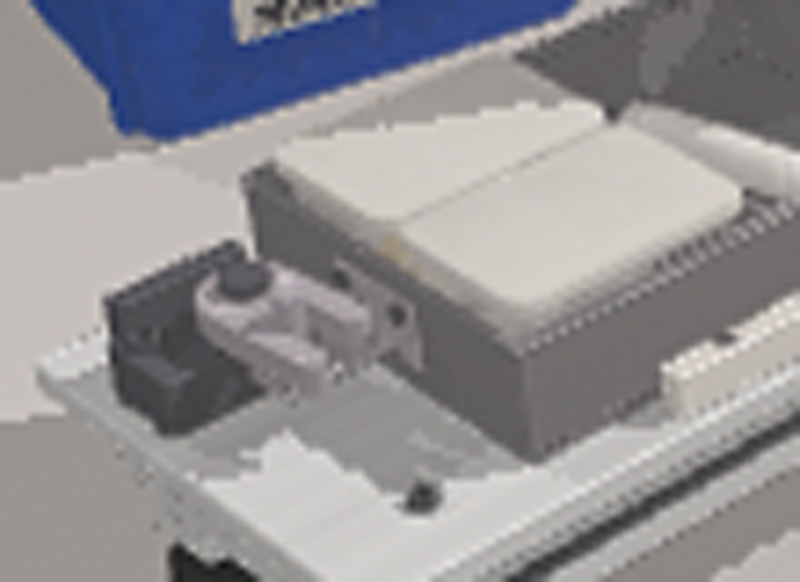

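```bash
for i in 1; do python3 -m pendant '[{"x":0,"y":-1,"z":0,"wx":0,"wy":0,"wz":0,"grip":0},{"x":0,"y":-2,"z":0,"wx":0,"wy":0,"wz":0,"grip":0},{"x":0,"y":-3,"z":-0.2,"wx":0,"wy":0,"wz":0,"grip":0}]'; done; python3 -c "
from h import *
st()"
```

```text
t: 25.45
position: [0.5492, 0.2033, 0.1062]
orientation: [3.129, 0.158, -0.003]
force: [1.6, -13.0, 1.6]
grip_width: 0.003
t 25.45 feedframe mm [ -1.4 290.7 106.2] F lane [  0.21 -13.06   1.56] grip 0.003
```

```bash
python3 -m pendant '[{"x":0,"y":-1,"z":0,"wx":0,"wy":0,"wz":0,"grip":0},{"x":0,"y":-2,"z":-0.2,"wx":0,"wy":0,"wz":0,"grip":0},{"x":0,"y":-2,"z":-0.2,"wx":0,"wy":0,"wz":0,"grip":0}]'; python3 -c "
from h import *
st()
im=bot.snapshot('scene')[:,:,::-1]
cv2.imwrite('pics/s17.png',cv2.resize(im[250:330,130:240],(800,582),interpolation=cv2.INTER_CUBIC)[:600])"
```

```text
t: 25.75
position: [0.5489, 0.2039, 0.1062]
orientation: [3.127, 0.157, -0.004]
force: [-0.2, -15.3, 3.0]
grip_width: 0.0
t 25.75 feedframe mm [ -1.6 291.3 106.2] F lane [ -1.78 -15.16   2.99] grip 0.0
```

View pics/s17.png

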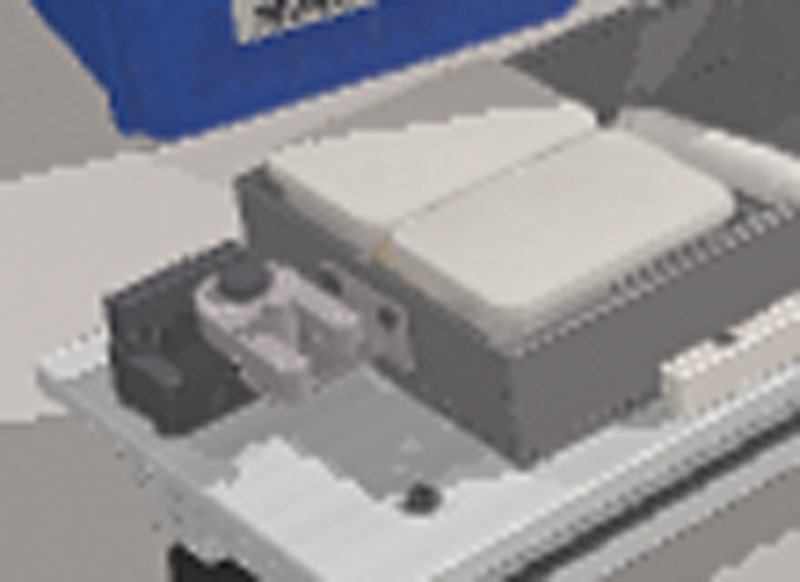

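```bash
python3 -m pendant '[{"x":0,"y":-1,"z":0,"wx":0,"wy":0,"wz":0,"grip":0},{"x":0,"y":-1,"z":0,"wx":0,"wy":0,"wz":0,"grip":0},{"x":0,"y":-1,"z":0,"wx":0,"wy":0,"wz":0,"grip":0}]'; python3 -c "
from h import *
st()
im=bot.snapshot('top')[:,:,::-1]
cv2.imwrite('pics/t17.png',cv2.resize(im[190:260,120:215],(800,589),interpolation=cv2.INTER_CUBIC))"
```

```text
t: 26.1
position: [0.5489, 0.2039, 0.1062]
orientation: [3.126, 0.156, -0.005]
force: [0.1, -17.2, 4.2]
grip_width: 0.003
t 26.10 feedframe mm [ -1.6 291.3 106.2] F lane [ -1.67 -17.08   4.22] grip 0.003
```

View pics/t17.png

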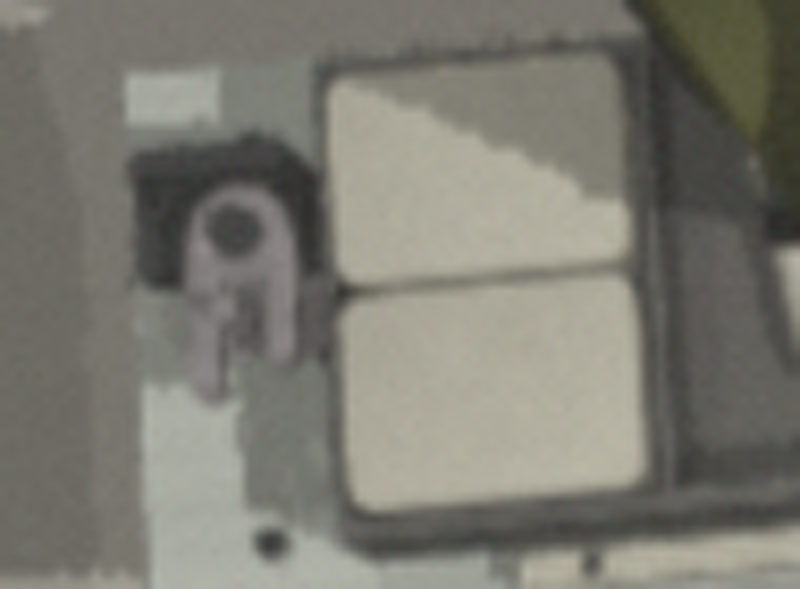

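```bash
python3 -m pendant '[{"x":0,"y":5,"z":0,"wx":0,"wy":0,"wz":0,"grip":0},{"x":0,"y":10,"z":-0.5,"wx":0,"wy":0,"wz":0,"grip":0},{"x":0,"y":15,"z":-1,"wx":0,"wy":0,"wz":0,"grip":0},{"x":0,"y":15,"z":-20,"wx":0,"wy":0,"wz":0,"grip":0},{"x":0,"y":15,"z":-60,"wx":0,"wy":0,"wz":0,"grip":0},{"x":0,"y":15,"z":-100,"wx":0,"wy":0,"wz":0,"grip":0},{"x":0,"y":15,"z":-140,"wx":0,"wy":0,"wz":0,"grip":0},{"x":-20,"y":-25,"z":-150,"wx":0,"wy":0,"wz":0,"grip":0},{"x":-40,"y":-65,"z":-150,"wx":0,"wy":0,"wz":0,"grip":0},{"x":-60,"y":-105,"z":-150,"wx":0,"wy":0,"wz":0,"grip":0},{"x":-70,"y":-145,"z":-150,"wx":0,"wy":0,"wz":0,"grip":0},{"x":-80,"y":-180,"z":-150,"wx":0,"wy":0,"wz":0,"grip":0},{"x":-80,"y":-180,"z":-150,"wx":0,"wy":0,"wz":0,"grip":0},{"x":-80,"y":-180,"z":-150,"wx":0,"wy":0,"wz":0,"grip":0}]'; python3 -c "
from h import *
st()
m=bot.camera_model('wrist')
cv2.imwrite('pics/w18.png',bot.snapshot('wrist')[:,:,::-1])
im=bot.snapshot('scene')[:,:,::-1]
cv2.imwrite('pics/s18.png',cv2.resize(im[200:360,130:350],(800,582),interpolation=cv2.INTER_CUBIC)[:600])
import pickle;pickle.dump(m,open('m18','wb'))"
```

```text
t: 27.55
position: [0.4484, 0.3849, 0.257]
orientation: [-3.136, -0.171, 0.001]
force: [0.3, -0.1, 0.5]
grip_width: -0.003
t 27.55 feedframe mm [-82.5 481.9 257. ] F lane [ 0.3  -0.17  0.47] grip -0.003
```

View pics/w18.png

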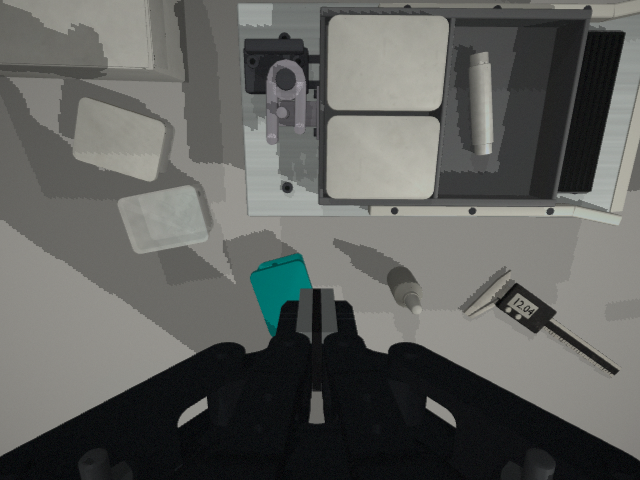

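View pics/s18.png

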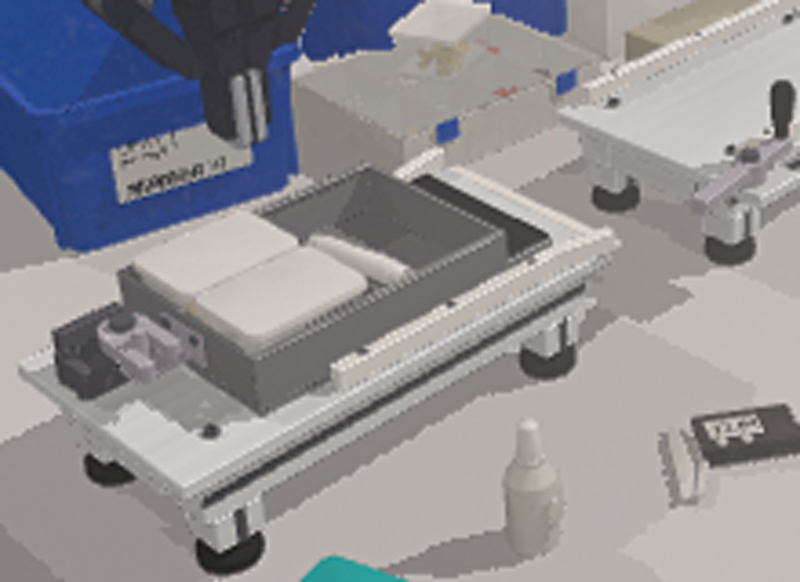

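```bash
python3 -c "
from h import *
import pickle
m=pickle.load(open('m18','rb'))
im=cv2.imread('pics/w18.png')
cv2.imwrite('pics/w18c.png',cv2.resize(im[40:160,230:350],(600,600),interpolation=cv2.INTER_CUBIC))
im=cv2.imread('pics/top0.png')
cv2.imwrite('pics/t0c.png',cv2.resize(im[200:250,125:185],(720,600),interpolation=cv2.INTER_CUBIC))
"
```

```text
(no output)
```

View pics/w18c.png

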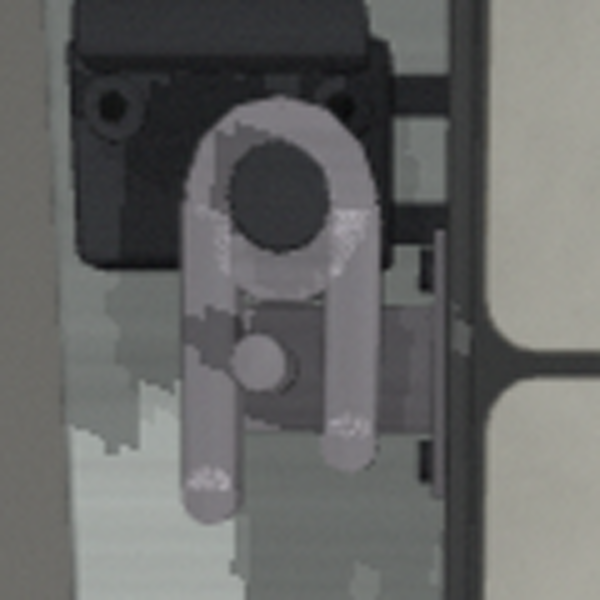

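View pics/t0c.png

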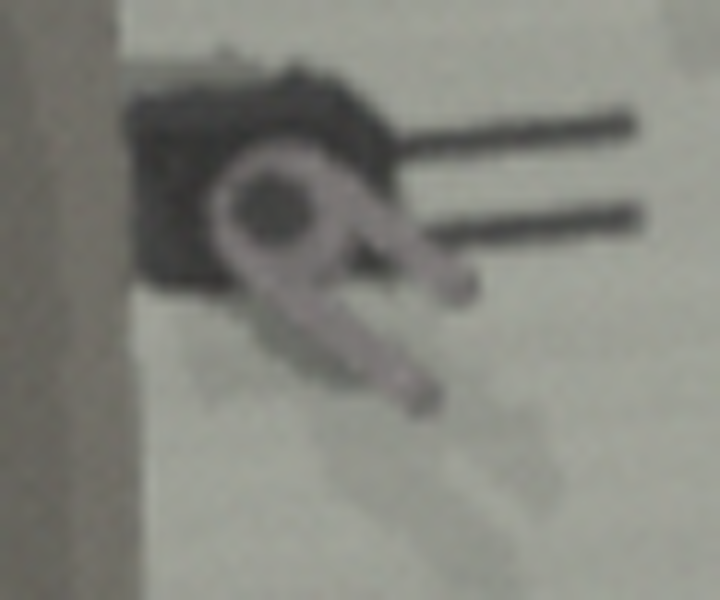

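```bash
python3 -c "
from rig import bot
print(bot.state()['t'],bot.finish_job())"
```

```text
the job is handed in; nothing more can be done
27.65 None
```

The tray is home on the docking stand, with the fork latch closed round its pin. I handed the job in at 27.7 s, with the robot clear of everything.

**What I did**
- **Keeper:** I swung it to its stop, where I felt about 10 N of reaction. It still lay open, clear of the lane, in the last scene picture.
- **Gap crossing:** I slid the tray with shut fingers on the tail step, pressing about 5 to 10 N. With the nose on the dock, I eased off and pushed on the rear wall alone. It looked level in each picture, and the tip height on the step stayed within 0.1 mm while I held it down.
- **Latching:** I pushed until the tray stopped moving while the force rose from 15 to 17 N, taking this as the hard stop, then let go.

**Last checks**
- In the close wrist picture, the fork's prongs lie square across the lane with the pin between them. The tray is flat with both boxes in it.
- I worked out the fork's turn from pictures only. It came to 0.79 to 0.92 rad, depending on which edges I used and assuming it started between 0 and 0.1 rad. That is consistent with 0.90 rad but doesn't prove it, so full closure rests mainly on the force at the stop.
- The downward force on the tray's rear wall rose briefly to 6 N during latching. I eased it off.
- The glue bottle looked undisturbed in the last pictures. I didn't check the driver or tape at the end, but the arm worked clear of both.

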